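# Swap the cartons and scoop knobs into the empty one

### The job

First swap the two white cartons: stand the taped-shut one on the plywood dispatch board and the open one on the plate of the bench scale, both upright. Then use the scoop, not your fingers, to bring at least three ball knobs from the blue bin into the open carton on the scale, and stand the scoop back upright in the bin, pan down on its floor. Spill no knob outside bin and carton, never tip a carton over, and leave everything else on the bench where it is.

Things in the scene. Friction and masses are not known exactly. Their poses are not given: they have to be found in the camera images.
- bin: Fixed blue stock bin, open on top; origin under it on the bench, x from the near to the far end. Floor 4 mm above the bench, flat from x = -116 to +94 mm, 76 mm wide inside; then a 45 degree slope up to x = +136, z = 46 mm, topped by an upright end wall. Walls 3-4 mm thick; rim 44 mm above the bench, from x = +30 mm on and at the far end 74 mm.
- scoop: Loose aluminium scoop, 120 g, standing in the bin's near half, open front to the far end. Origin: centre of the pan's underside; x out of the open front. Pan 84 mm long (x), 62 wide (56 inside), floor 2 mm; sides 28 mm high from x = -42 to +18, 14 mm to +34, back 40 mm high. Flat upright wooden handle on the back wall at x = -41: 34 mm (x) by 16 mm (y), from 40 to 112 mm up.
- scoop_grip (a point): Middle of the scoop's upright handle, 76 mm above the pan's underside; handle is 16 mm thick along the scoop's y.
- scoop_lip (a point): Middle of the front edge of the scoop's pan, on its underside.
- scale: Fixed bench scale; origin under it on the bench. Its flat steel weighing plate, top 50 mm above the bench, covers x = -60 to +80 mm and y = -75 to +75 mm; the lower display strip is at its -x side.
- board: Fixed plywood dispatch board, 250 mm (x) by 120 mm (y), 10 mm thick; origin at the centre of its underside. At the start the open carton stands on its -x half; the +x half is free.
- carton_closed: Loose white carton, taped shut, already packed (about 220 g), 96 mm (x) by 68 mm (y) by 60 mm high; origin at the centre of its underside. Starts on the scale's plate.
- carton_open: Loose empty white carton without a lid (about 90 g), 96 mm (x) by 68 mm (y) by 60 mm high, walls and bottom 3 mm; origin at the centre of its underside. Starts on the dispatch board.
- carton_mid (a point): Middle of the open carton's inside, 30 mm above its underside. A knob lies in the carton when its ball's centre is within 45 mm of this point.
- scoop_mid (a point): Middle of the scoop's pan, 18 mm above its underside.
- knob0: Knob 0; origin at the centre of its ball, z points away from its foot. One of six equal loose black ball knobs, ball 24 mm across with a 16 mm wide short steel foot 14.5 mm from the centre, 26.5 mm long in all, 16 g; starts on the bin's floor between the scoop and the far end.
- knob1: Knob 1; origin at the centre of its ball, z points away from its foot. One of six equal loose black ball knobs, ball 24 mm across with a 16 mm wide short steel foot 14.5 mm from the centre, 26.5 mm long in all, 16 g; starts on the bin's floor between the scoop and the far end.
- knob2: Knob 2; origin at the centre of its ball, z points away from its foot. One of six equal loose black ball knobs, ball 24 mm across with a 16 mm wide short steel foot 14.5 mm from the centre, 26.5 mm long in all, 16 g; starts on the bin's floor between the scoop and the far end.
- knob3: Knob 3; origin at the centre of its ball, z points away from its foot. One of six equal loose black ball knobs, ball 24 mm across with a 16 mm wide short steel foot 14.5 mm from the centre, 26.5 mm long in all, 16 g; starts on the bin's floor between the scoop and the far end.
- knob4: Knob 4; origin at the centre of its ball, z points away from its foot. One of six equal loose black ball knobs, ball 24 mm across with a 16 mm wide short steel foot 14.5 mm from the centre, 26.5 mm long in all, 16 g; starts on the bin's floor between the scoop and the far end.
- knob5: Knob 5; origin at the centre of its ball, z points away from its foot. One of six equal loose black ball knobs, ball 24 mm across with a 16 mm wide short steel foot 14.5 mm from the centre, 26.5 mm long in all, 16 g; starts on the bin's floor between the scoop and the far end.
- tape_roll: Bystander: roll of packing tape lying flat, 76 mm across, 48 mm high; origin at the centre of its underside.
- stapler: Bystander: desk stapler, 130 mm long along its x, 34 mm wide, about 45 mm high; origin at the centre of its underside.
- pencil: Bystander: flat carpenter's pencil, 125 mm along its x, 13 mm wide, 9 mm high; origin at the centre of its underside.
- folding_rule: Bystander: folded wooden rule, 150 mm along its x, 14 mm wide and high; origin at the centre of its underside.
- cleaner_bottle: Bystander: white plastic bottle, 60 mm across, 170 mm tall; origin at the centre of its underside.
Not all that is in view belongs to the job. Leave any green or purple look-alike of the scoop alone. What is shaped like the carton_open but orange or yellow is not meant.

How it is judged:
By the outcome, as a careful person would: the job done as asked, in the order asked, and still so for the second after the job is handed in, with the robot touching nothing.
It also fails if it takes over 72 s, if anything falls off the work surface, if the arm or the gripper's body presses on something with over 40 N, if the wrist force passes 120 N, or if a joint passes its speed limit or range.

### The arm

A 7-joint arm with a two-finger parallel gripper is mounted at the origin on the work surface. World frame = base frame: x ahead of the robot, y to its left, z up, the work surface at z = 0. Lengths are in m, angles in rad, forces in N, time in s.
With the tool pointing down it reaches from about 0.425 to 0.925 m from the base axis. Payload 6.8 kg.
Tool frame: the origin (TCP) lies at the very end of the fingers, on their centre line; the grasp point (between the pads) lies r.grip_depth behind it (r.grip_depth is the distance from the TCP to the grasp point, in m); z points along the fingers, x is the direction in which the jaws open and shut, and the axes are right-handed (so a half turn about z gives the same grasp; the last joint's range is limited). The gripper opens to 85 mm and grips with 20 to 120 N. Pads are 22 mm wide; open, the fingers measure 114 mm over their backs; the gripper's body (76 mm by 85 mm) begins 54 mm behind the grasp point. The pads swing forward as they close: fully open they stand 13 mm farther back than shut.
Start: joints at [1.146, 0.477, 0.022, 1.555, -0.011, 1.109, -0.083], TCP at [0.21, -0.641, 0.231] pointing down, gripper open.
Joint ranges: [-2.96, 2.96], [-0.34, 2.1], [-1.41, 1.46], [0.24, 2.44], [-1.37, 4.51], [0.17, 1.92], [-2.96, 2.96]. Speed limits (rad/s): [2.39, 2.39, 3.14, 3.14, 3.14, 3.14, 3.14].

### API

Orientations are given as a rotation vector (axis times angle).
In Python, from bench import readout, grab_frame, workorder, r gives the robot as it stands.
- The arm moves only by the shell command python3 -m handwheel 'ROWS' [FORCE]. ROWS is text: rows parted by semicolons, each of 7 numbers parted by spaces: the shift along the tool's x, y, z in mm, then the turn, a rotation vector about the tool's x, y, z in degrees, then the finger opening in mm, from 0 to 85.4. A call has 1 to 12 rows; each row is the pose to reach, as a shift and turn from the pose commanded when the call began, along the tool's axes at that moment; what a row does not reach only later rows make up. A row lasts 1/8 s, in which the tool goes at most 62.5 mm and 10.7 degrees, less where a joint would pass 70% of its speed; a pose out of reach is approached as far as the arm can. A call with a gripper value outside its range is refused whole. The fingers move at their own pace and stop on an object; FORCE is the grip in N (left out, the last holds). Time passes only in rows, so rows that repeat a pose let the fingers close. It gives the time, the measured TCP pose, the force and the opening at its end, in the units of the state.
- readout.get_obs(): the state, without advancing time (a new reading comes with each control period).
- grab_frame(name): name is "scene" or "side" or "wrist"; returns a dict with "pixels" (384x512x3 uint8, red, green, blue), "fx", "fy", "cx", "cy" (pixels), "D" ([k1, k2, p1, p2, k3] as OpenCV has them; the pictures are not rectified), "rvec" (rotation vector, rad) and "tvec" (3), from world to camera coordinates, as OpenCV has them. Camera axes: x right, y down, z forward; pixel columns grow to the right and rows downward; lengths in m; the calibration is good to about 2 mm. A picture is of the moment at which its call begins. There is no depth.
- workorder.hand_in(): hands the job in, once; it reports no verdict.
The state is a dict: "clock": time; "joints": joint angles; "qvel": joint speeds; "tau": joint torques, N m; "tcp_pos": TCP position; "orientation": TCP orientation; "contact_force": force on the tool from outside, world axes, zero at the start; "moment": the same for the moment, N m; "grip_width": finger opening in m.
Only numpy, scipy, OpenCV 4.12 (cv2) and the standard library are available. Lean on these libraries where they do the work, as an engineer would, in place of code of your own. Each camera call takes 0.05 s, during which the arm holds its last target.

## Working session

There is one attempt and no reset: what is moved stays moved. The work goes in short steps, Python scripts to look and compute and a shell command to move; the robot and the scene stay as the last step left them, time stands still between calls to the robot, and variables do not carry over. Pictures are saved under pics/ and viewed, and the job is handed in when it is done.

```bash
mkdir -p pics; ls; cat > h.py <<'E'
import numpy as np, cv2
from bench import readout, grab_frame, workorder, r
def snap(n,fn):
    f=grab_frame(n); p=f["pixels"]; cv2.imwrite("pics/"+fn+".png",p[:,:,::-1]); 
    import pickle; pickle.dump(f,open("pics/"+fn+".pkl","wb")); return f
def load(fn):
    import pickle; return pickle.load(open("pics/"+fn+".pkl","rb"))
def cam(f):
    K=np.array([[f["fx"],0,f["cx"]],[0,f["fy"],f["cy"]],[0,0,1.]]); return K,np.array(f["D"],float),np.array(f["rvec"],float),np.array(f["tvec"],float)
def p2w(f,uv,z):
    K,D,rv,tv=cam(f); R=cv2.Rodrigues(rv)[0]
    n=cv2.undistortPoints(np.array(uv,float).reshape(-1,1,2),K,D).reshape(-1,2)
    d=np.c_[n,np.ones(len(n))]@R; o=-R.T@tv
    z=np.broadcast_to(z,len(d)); return o+d*((z-o[2])/d[:,2])[:,None]
def w2p(f,P):
    K,D,rv,tv=cam(f); return cv2.projectPoints(np.array(P,float).reshape(-1,1,3),rv,tv,K,D)[0].reshape(-1,2)
E
python3 - <<'E'
from h import *
print(readout.get_obs(), r.grip_depth)
for n in ("scene","side","wrist"):
    f=snap(n,n+"0"); K,D,rv,tv=cam(f); print(n,-cv2.Rodrigues(rv)[0].T@tv, K[0,0],D)
    p=cv2.imread(f"pics/{n}0.png"); cv2.imwrite(f"pics/{n}0b.png",cv2.resize(p,(800,600),interpolation=cv2.INTER_CUBIC))
E
```

```text
pics
{'clock': 0.0, 'joints': array([ 1.14589375,  0.47780979,  0.02236053,  1.5564759 , -0.01151903,
        1.1092744 , -0.08313103]), 'qvel': array([ 0.00124127,  0.00027743, -0.0008794 , -0.00152958,  0.0030247 ,
       -0.00157142,  0.00132744]), 'tau': array([-7.56933168e-04, -5.96438742e+01,  1.60780393e+00, -2.81191939e+01,
        1.24926565e-02,  9.35811287e-03, -3.12930081e-05]), 'tcp_pos': array([ 0.21007445, -0.64084839,  0.23030928]), 'orientation': array([-2.54321919e+00,  1.84269732e+00,  2.45244999e-03]), 'contact_force': array([-0.61711158,  0.13551194, -0.43326918]), 'moment': array([-0.02056151, -0.00107495, -0.04306957]), 'grip_width': 0.08498015288192338} 0.0187
scene [1.15367208 0.27385772 0.89795223] 373.8117915571474 [0.0247784 0.        0.        0.        0.       ]
side [0.02695772 1.01114683 1.13540361] 480.2375739491671 [-0.13470891  0.          0.          0.          0.        ]
wrist [ 0.27723468 -0.6199893   0.37222162] 283.25951430370384 [-0.02112864  0.          0.          0.          0.        ]
```

View pics/scene0b.png

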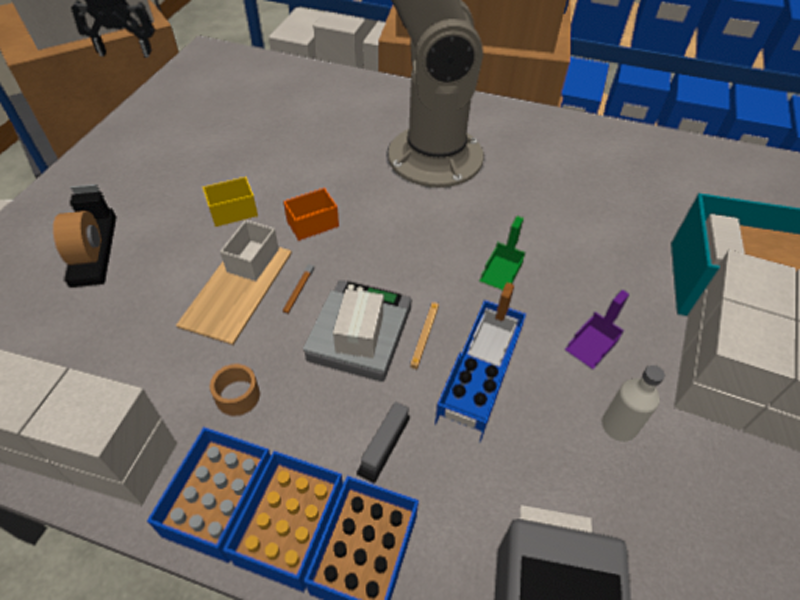

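View pics/side0b.png

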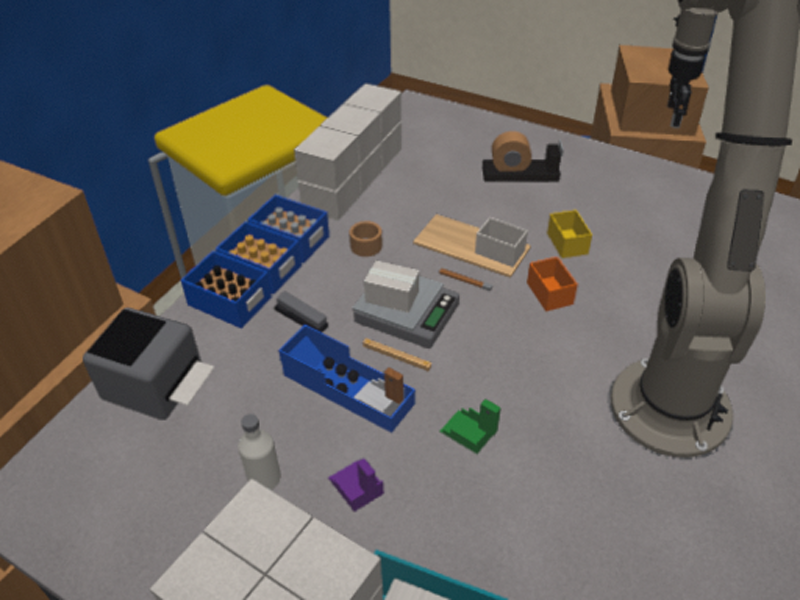

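View pics/wrist0b.png

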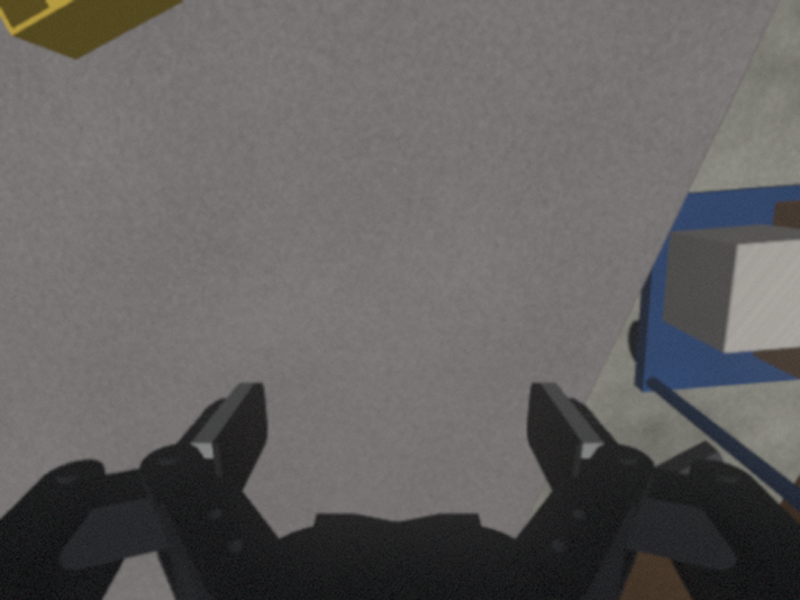

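Scene picture (800x600): open white carton on the board at (250,250), closed carton on the scale at (357,320), bin with the scoop (brown handle 506,302, knobs around 476,383). Yellow (230,200) and orange (311,213) boxes and the green (505,260) and purple (600,333) scoops are look-alikes and are not meant. Now enlarged crops to confirm and measure.

```bash
python3 - <<'E'
from h import *
def crop(fn,x0,y0,w,h,s,out):
    p=cv2.imread(f"pics/{fn}.png")[y0:y0+h,x0:x0+w]; p=cv2.resize(p,None,fx=s,fy=s,interpolation=cv2.INTER_CUBIC)
    for i in range(0,w,10):
        cv2.putText(p,str(x0+i),(i*s,8),0,.3,(0,255,255),1); cv2.line(p,(i*s,10),(i*s,14),(0,255,255),1)
    for i in range(10,h,10):
        cv2.putText(p,str(y0+i),(0,i*s),0,.3,(0,255,255),1)
    cv2.imwrite(f"pics/{out}.png",p)
crop("scene0",110,125,160,120,5,"sA")
crop("scene0",265,175,80,110,5,"sB")
crop("side0",220,130,130,90,6,"dA")
crop("side0",175,200,100,75,7,"dB")
E
```

```text
(no output)
```

View pics/sA.png

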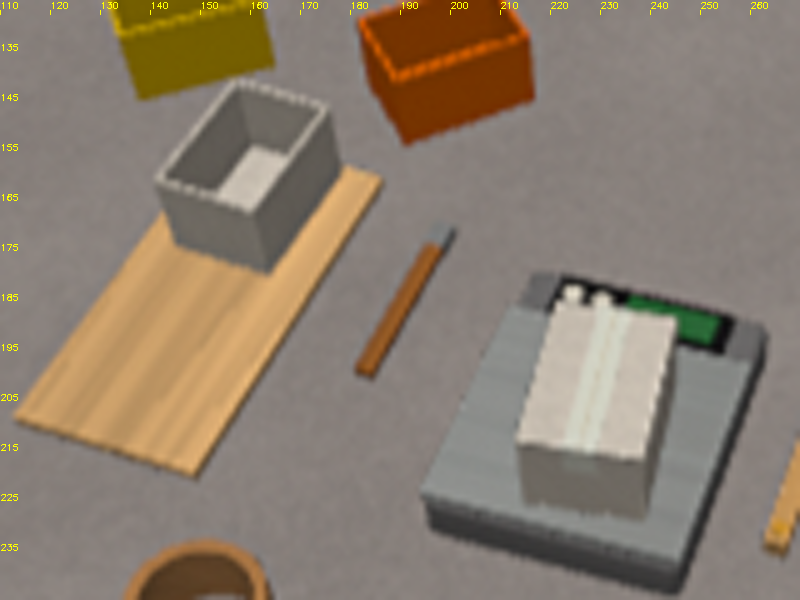

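View pics/sB.png

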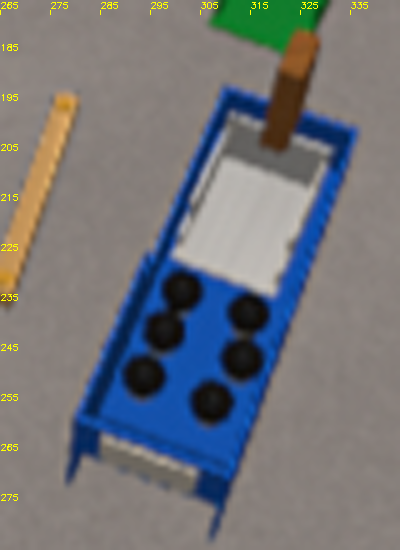

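View pics/dA.png

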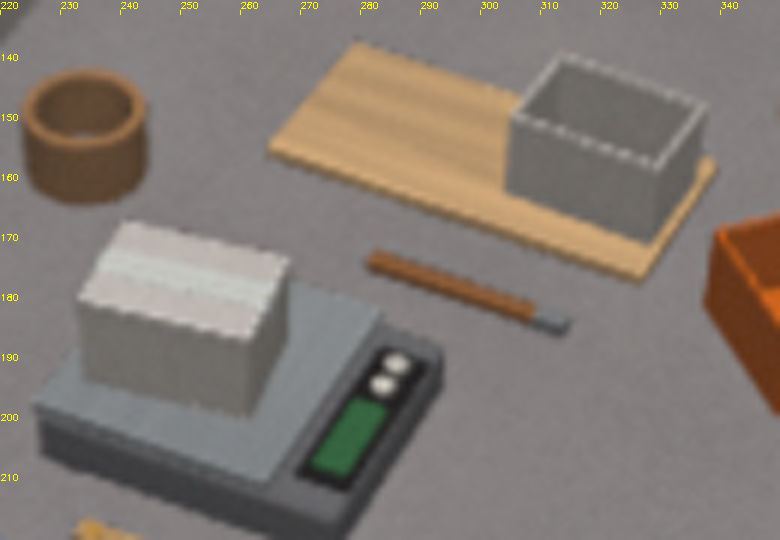

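View pics/dB.png

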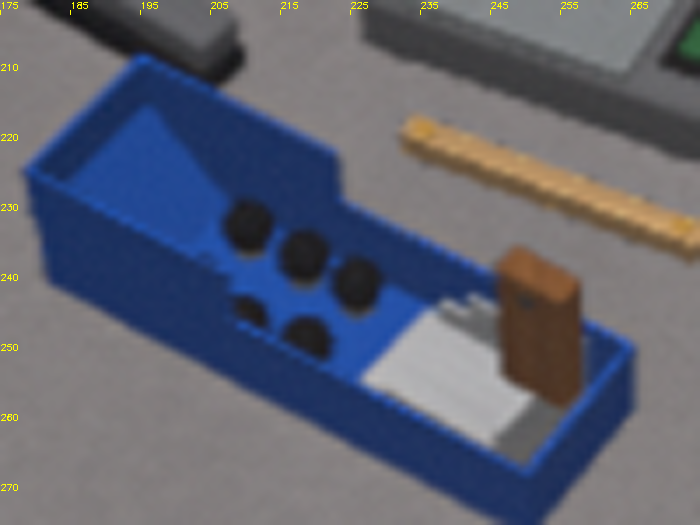

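```bash
cat > fit.py <<'E'
from h import *
from scipy.optimize import least_squares
def fit(obs,zb,init):
    # obs list (frame, uv, local xyz)
    def res(p):
        c,s=np.cos(p[2]),np.sin(p[2]); o=[]
        for f,uv,l in obs:
            l=np.array(l)/1000.
            o.append(w2p(f,[p[0]+c*l[0]-s*l[1],p[1]+s*l[0]+c*l[1],zb+l[2]])[0]-uv)
        return np.ravel(o)
    q=least_squares(res,init,loss="soft_l1"); return q.x,np.round(res(q.x).reshape(-1,2),1)
E
python3 - <<'E'
from fit import *
S=load("scene0"); T=load("side0")
def mk(f,off,s):
    return lambda u,v,*l:(f,np.array([(u+.5)/s-.5+off[0],(v+.5)/s-.5+off[1]]),l)
a=mk(S,(110,125),5); b=mk(S,(265,175),5); c=mk(T,(220,130),6); d=mk(T,(175,200),7)
co=[a(237,82,-48,-34,60),a(330,103,-48,34,60),a(252,210,48,34,60),a(158,180,48,-34,60),a(270,270,48,34,0),a(177,245,48,-34,0),
 c(513,113,48,34,60),c(658,168,-48,34,60),c(705,105,-48,-34,60),c(567,55,48,-34,60),c(650,240,-48,34,0),c(507,190,48,34,0)]
cc=[a(555,303,-48,-34,60),a(677,318,-48,34,60),a(647,460,48,34,60),a(517,440,48,-34,60),a(527,500,48,-34,0),a(640,517,48,34,0),
 c(125,222,48,-34,60),c(290,258,-48,-34,60),c(247,337,-48,34,60),c(80,298,48,34,60),c(250,415,-48,34,0),c(85,378,48,34,0)]
bd=[a(15,417,125,-60,10),a(195,475,125,60,10),a(382,178,-125,60,10),c(358,43,125,-60,10),c(270,150,125,60,10),c(638,278,-125,60,10),c(717,165,-125,-60,10)]
sc=[a(423,493,80,-75,50),a(682,565,80,75,50),a(742,353,-60,75,50),c(35,403,80,75,50),c(267,480,-60,75,50),c(383,313,-60,-75,50)]
bi=[b(226,88,-119.5,-41.5,44),b(356,132,-119.5,41.5,44),b(80,415,139.5,-41.5,74),b(240,472,139.5,41.5,74),
 d(27,172,139.5,41.5,74),d(147,55,139.5,-41.5,74),d(632,347,-119.5,-41.5,44),d(527,472,-119.5,41.5,44)]
sp=[b(175,255,42,-31,2),b(277,295,42,31,2),d(362,380,42,31,2),d(515,247,-58,-8,112),d(498,268,-24,-8,112),d(580,283,-58,8,112),d(565,302,-24,8,112)]
sp=[b(175,255,42,-31,2),b(277,295,42,31,2),d(362,380,42,31,2),d(515,247,-58,-8,112),d(498,268,-24,-8,112),d(580,283,-58,8,112),d(565,302,-24,8,112)]
for n,o,z in [("open",co,.01),("closed",cc,.05),("board",bd,0),("scale",sc,0),("bin",bi,0),("scoop",sp,.004)]:
    x,e=fit(o,z,[.6,0,0]); print(n,np.round(x,4),np.degrees(x[2]).round(1),e.tolist())
E
```

```text
open [ 0.4678 -0.2541 -0.0425] -2.4 [[-0.4, -1.1], [0.1, 0.4], [0.2, -0.2], [-0.8, -0.4], [-0.0, 0.9], [-0.4, -0.2], [-0.3, 0.4], [0.3, 0.2], [0.5, 0.1], [-0.8, -0.1], [0.0, 1.3], [-0.3, 0.6]]
closed [0.5944 0.0302 0.1652] 9.5 [[0.0, -0.8], [0.0, -0.5], [-0.5, -0.5], [-0.3, -0.2], [-0.8, 0.7], [1.2, 0.9], [-0.3, -0.6], [0.2, -0.3], [0.5, 0.4], [-0.4, 0.2], [0.0, 1.0], [-0.5, 0.5]]
board [ 0.5404 -0.2513 -0.0099] -0.6 [[-0.4, -0.3], [0.2, -0.4], [0.9, -0.3], [-0.8, -0.3], [-1.1, -0.6], [0.3, 0.1], [0.1, -0.4]]
scale [0.5757 0.0188 0.0576] 3.3 [[-0.9, 0.0], [0.3, -1.4], [1.7, 1.3], [-0.4, -0.2], [0.5, 0.2], [-0.1, -1.4]]
bin [ 0.5601  0.2545 -0.0712] -4.1 [[0.0, -1.3], [1.5, -1.2], [-0.5, 0.0], [-0.4, 0.7], [-0.9, -0.1], [-1.0, -0.2], [0.8, -0.7], [0.2, 0.8]]
scoop [ 0.5022  0.2519 -0.0289] -1.7 [[-0.7, 0.5], [0.0, -0.9], [-2.0, 3.2], [11.7, 2.3], [3.7, -5.3], [-0.5, 1.0], [-8.9, -6.4]]
```

```bash
python3 - <<'E'
from fit import *
S=load("scene0"); T=load("side0")
def mk(f,off,s):
    return lambda u,v,*l:(f,np.array([(u+.5)/s-.5+off[0],(v+.5)/s-.5+off[1]]),l)
b=mk(S,(265,175),5); d=mk(T,(175,200),7)
sp=[b(175,255,42,-31,2),b(277,295,42,31,2),d(362,380,42,31,2),d(515,247,-24,-8,112),d(498,268,-24,8,112),d(580,283,-58,-8,112),d(565,302,-58,8,112),
 b(293,33,-58,-8,112),b(318,36,-58,8,112),b(278,72,-24,-8,112),b(306,78,-24,8,112)]
x,e=fit(sp,.004,[.5,.25,0]);print(np.round(x,4),np.degrees(x[2]).round(1),e.tolist())
c,s=np.cos(x[2]),np.sin(x[2]); print("grip",x[0]-41*c/1000,x[1]-41*s/1000)
k=p2w(S,[((u+.5)/5-.5+265,(v+.5)/5-.5+175) for u,v in [(182,292),(250,312),(165,331),(242,358),(144,377),(212,402)]],.0265)
# in bin frame
bn=[.5601,.2545,-.0712]; R=np.array([[np.cos(bn[2]),-np.sin(bn[2])],[np.sin(bn[2]),np.cos(bn[2])]])
print("knobs bin",np.round((k[:,:2]-bn[:2])@R*1000)); print("scoop in bin",(x[:2]-bn[:2])@R*1000)
# bystander rough
print("rule",p2w(S,[(277,195),(266,232)],.014)); 
o=readout.get_obs(); print(cv2.Rodrigues(o["orientation"])[0].round(3))
E
```

```text
[ 0.5035  0.2553 -0.1088] -6.2 [[-0.6, 0.2], [-0.3, 0.1], [-3.0, 2.8], [0.0, -1.1], [-0.9, -0.5], [0.7, -1.0], [-0.5, -0.1], [0.8, -1.8], [1.4, -0.5], [-0.1, -1.0], [-0.1, -0.3]]
grip 0.46275693343604946 0.25977286892512197
knobs bin [[ 19. -21.]
 [ 16.  17.]
 [ 46. -22.]
 [ 46.  22.]
 [ 78. -23.]
 [ 78.  15.]]
scoop in bin [-56.50053697  -3.20706615]
rule [[0.46140815 0.12985288 0.014     ]
 [0.59853298 0.13829913 0.014     ]]
[[ 0.312 -0.95  -0.001]
 [-0.95  -0.312  0.001]
 [-0.001  0.    -1.   ]]
```

```bash
python3 - <<'E'
from bench import readout, workorder, r, grab_frame
for o in (r,readout,workorder): print([a for a in dir(o) if not a.startswith('__')])
print(r.grip_depth)
E
python3 -m handwheel --help | head -20
```

```text
['Unreachable', 'grip_depth']
['get_obs']
['hand_in']
0.0187validation failed for argument at $...
```

```bash
cat >> h.py <<'E'
def down(yaw_deg):  # tool x at yaw, tool z down
    a=np.radians(yaw_deg); x=np.array([np.cos(a),np.sin(a),0]); z=np.array([0,0,-1.]); return np.c_[x,np.cross(z,x),z]
def delta(p,R,o=None):
    o=o or readout.get_obs(); R0=cv2.Rodrigues(o["orientation"])[0]
    return np.r_[R0.T@(np.array(p)-o["tcp_pos"])*1000, np.degrees(cv2.Rodrigues(R0.T@R)[0].ravel())]
def show(*targets):
    o=readout.get_obs(); print("t",round(o["clock"],2),"tcp",o["tcp_pos"].round(4),"w",round(o["grip_width"],4),"F",o["contact_force"].round(1),"q",o["joints"].round(2))
    for p,R in targets: print(delta(p,R,o).round(1))
E
python3 - <<'E'
from h import *
R=down(-80.5); show(((.594,.03,.23),R),((.594,.03,.06),R))
E
```

```text
t 0.15 tcp [ 0.2101 -0.641   0.2306] w 0.0853 F [-0.6  0.7 -0.6] q [ 1.15  0.48  0.02  1.56 -0.01  1.11 -0.08]
[-5.180e+02 -5.738e+02  1.200e+00  0.000e+00  1.000e-01  8.700e+00]
[-5.177e+02 -5.738e+02  1.712e+02  0.000e+00  1.000e-01  8.700e+00]
```

```bash
P="python3 -m handwheel"; $P '-518 -574 0 0 0 8.7 85;-518 -574 0 0 0 8.7 85;-518 -574 0 0 0 8.7 85;-518 -574 0 0 0 8.7 85;-518 -574 0 0 0 8.7 85;-518 -574 0 0 0 8.7 85;-518 -574 0 0 0 8.7 85;-518 -574 0 0 0 8.7 85;-518 -574 0 0 0 8.7 85;-518 -574 0 0 0 8.7 85;-518 -574 0 0 0 8.7 85;-518 -574 0 0 0 8.7 85'
python3 - <<'E'
from h import *
R=down(-80.5); show(((.594,.03,.23),R),((.594,.03,.06),R))
E
```

```text
clock: 1.65
tcp_pos: [0.5835, 0.011, 0.2312]
orientation: [2.396, -2.031, 0.0]
contact_force: [1.6, -1.1, 0.0]
grip_width: 0.0852
t 1.65 tcp [0.5835 0.011  0.2312] w 0.0852 F [ 1.6 -1.1  0. ] q [ 0.12  0.35 -0.31  1.76  0.12  1.05 -1.64]
[-17.  -13.4   1.2   0.   -0.   -0.1]
[-1.700e+01 -1.350e+01  1.712e+02  0.000e+00 -0.000e+00 -1.000e-01]
```

```bash
P="python3 -m handwheel"; $P '-17 -14 0 0 0 0 85;-17 -14 0 0 0 0 85;-17 -14 0 0 0 0 85'
python3 - <<'E'
from h import *
R=down(-80.5); show(((.594,.03,.06),R)); f=snap("wrist","w1")
p=f["pixels"][:,:,::-1].copy()
a=np.radians(9.5); 
for z in (.11,.05):
  q=np.array([[.5944+sx*.048*np.cos(a)-sy*.034*np.sin(a),.0302+sx*.048*np.sin(a)+sy*.034*np.cos(a),z] for sx,sy in((1,1),(1,-1),(-1,-1),(-1,1))])
  cv2.polylines(p,[w2p(f,q).round().astype(int)],True,(0,0,255),1)
cv2.imwrite("pics/w1b.png",cv2.resize(p,(800,600)))
E
```

```text
clock: 2.02
tcp_pos: [0.5932, 0.0262, 0.2309]
orientation: [2.393, -2.033, 0.0]
contact_force: [-0.5, -0.2, -1.2]
grip_width: 0.0849
t 2.02 tcp [0.5932 0.0262 0.2309] w 0.0849 F [-0.5 -0.2 -1.2] q [ 0.1   0.36 -0.31  1.74  0.13  1.06 -1.67]
[-3.800e+00 -1.600e+00  1.709e+02  1.000e-01 -1.000e-01 -2.000e-01]
```

View pics/w1b.png

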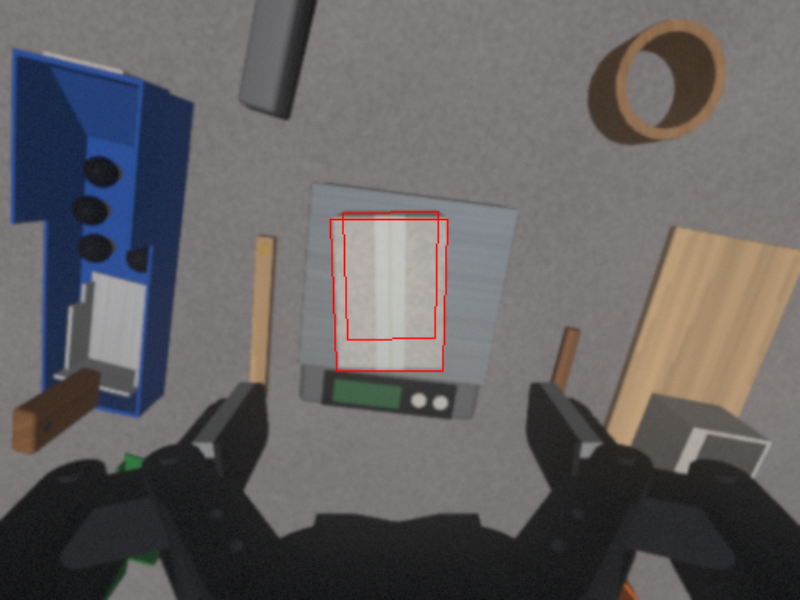

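```bash
P="python3 -m handwheel"; $P '0 0 60 0 0 0 85;0 0 110 0 0 0 85;0 0 150 0 0 0 85;0 0 171 0 0 0 85;0 0 171 0 0 0 85'
python3 - <<'E'
from h import *
R=down(-80.5); show(((.5944,.0302,.06),R))
E
```

```text
clock: 2.7
tcp_pos: [0.5922, 0.0264, 0.0589]
orientation: [2.392, -2.032, -0.003]
contact_force: [0.4, -0.3, 1.1]
grip_width: 0.0848
t 2.7 tcp [0.5922 0.0264 0.0589] w 0.0848 F [ 0.4 -0.3  1.1] q [ 0.06  0.57 -0.27  1.87  0.22  0.73 -1.75]
[-3.4 -2.8 -1.1  0.2 -0.  -0.2]
```

```bash
P="python3 -m handwheel"; $P '-3.5 -2 -1 0 0 0 85;-3.5 -2 -1 0 0 0 60;-3.5 -2 -1 0 0 0 55;-3.5 -2 -1 0 0 0 50;-3.5 -2 -1 0 0 0 50;-3.5 -2 -1 0 0 0 50' 30
python3 -m handwheel '0 0 0 0 0 0 50;0 0 -30 0 0 0 50;0 0 -80 0 0 0 50;0 0 -80 0 0 0 50'
python3 - <<'E'
from h import *
R=down(-90.5); show(((.605,-.252,.16),R),((.605,-.252,.022),R)); f=snap("wrist","w2")
cv2.imwrite("pics/w2b.png",cv2.resize(f["pixels"][:,:,::-1],(800,600)))
E
```

```text
clock: 3.45
tcp_pos: [0.5967, 0.0323, 0.0631]
orientation: [-2.395, 2.03, -0.004]
contact_force: [-0.4, -0.9, 6.8]
grip_width: 0.068
clock: 3.95
tcp_pos: [0.598, 0.0328, 0.1456]
orientation: [-2.392, 2.027, -0.009]
contact_force: [1.5, -0.4, -3.0]
grip_width: 0.0679
t 3.95 tcp [0.598  0.0328 0.1456] w 0.0679 F [ 1.5 -0.4 -3. ] q [ 0.07  0.46 -0.3   1.81  0.17  0.89 -1.72]
[282.1  39.7 -14.6  -0.5   0.    9.9]
[282.1  40.8 123.4  -0.5   0.    9.9]
```

View pics/w2b.png

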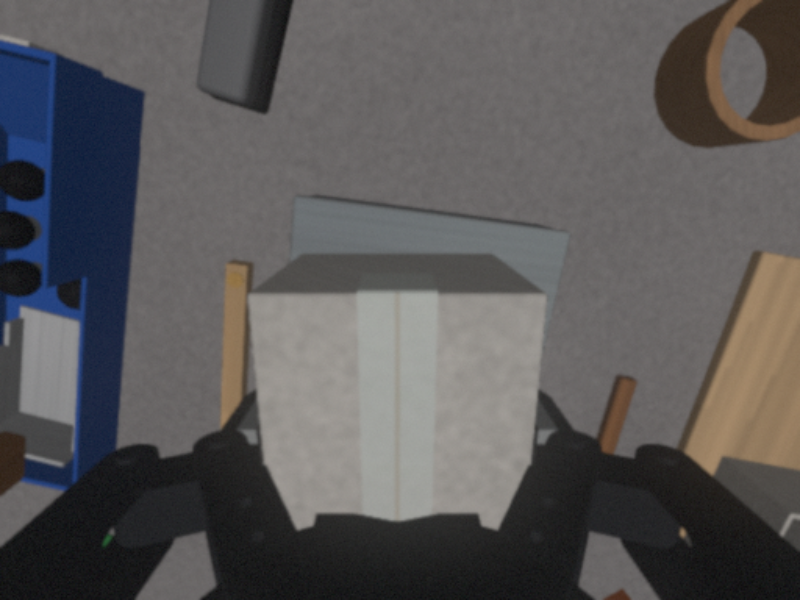

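```bash
P="python3 -m handwheel"; $P '60 8 -15 0 0 4 50;120 20 -15 0 0 8 50;180 30 -15 0 0 9.9 50;235 40 -15 0 0 9.9 50;282 40 -15 0 0 9.9 50;282 40 -15 0 0 9.9 50;282 40 -15 0 0 9.9 50'
python3 - <<'E'
from h import *
R=down(-90.5); show(((.605,-.252,.023),R))
E
```

```text
clock: 4.88
tcp_pos: [0.6012, -0.2514, 0.1547]
orientation: [2.212, -2.229, -0.005]
contact_force: [1.0, 0.8, -2.5]
grip_width: 0.0675
t 4.88 tcp [ 0.6012 -0.2514  0.1547] w 0.0675 F [ 1.   0.8 -2.5] q [ 0.44  0.52 -0.2   1.67  0.12  0.96 -1.38]
[ 8.000e-01 -4.200e+00  1.316e+02  1.000e-01  1.000e-01  1.000e-01]
```

```bash
P="python3 -m handwheel"; $P '1 -3 50 0 0 0 50;1 -3 95 0 0 0 50;1 -3 118 0 0 0 50;1 -3 126 0 0 0 50;1 -3 129 0 0 0 50;1 -3 129 0 0 0 50'
python3 - <<'E'
from h import *
R=down(-90.5); show(((.605,-.252,.023),R))
E
```

```text
clock: 5.62
tcp_pos: [0.6059, -0.2532, 0.0283]
orientation: [-2.213, 2.229, -0.002]
contact_force: [-0.0, 0.7, -2.2]
grip_width: 0.0675
t 5.62 tcp [ 0.6059 -0.2532  0.0283] w 0.0675 F [-0.   0.7 -2.2] q [ 0.43  0.68 -0.17  1.73  0.16  0.74 -1.41]
[-1.2  0.9  5.3 -0.1 -0.   0.1]
```

```bash
P="python3 -m handwheel"; $P '0 0 2 0 0 0 50;0 0 4 0 0 0 50;0 0 4 0 0 0 50'; $P '0 0 1 0 0 0 50;0 0 1 0 0 0 50'
```

```text
clock: 6.0
tcp_pos: [0.6051, -0.2535, 0.0234]
orientation: [-2.213, 2.23, -0.0]
contact_force: [-0.3, -0.0, -2.5]
grip_width: 0.0676
clock: 6.25
tcp_pos: [0.6051, -0.2535, 0.0233]
orientation: [2.212, -2.23, 0.0]
contact_force: [-4.2, 2.2, 4.8]
grip_width: 0.0675
```

Contact shows (force +4.8 N). Release, rise, look.

```bash
P="python3 -m handwheel"; $P '0 0 0 0 0 0 80;0 0 0 0 0 0 85;0 0 0 0 0 0 85;0 0 -30 0 0 0 85;0 0 -80 0 0 0 85;0 0 -130 0 0 0 85;0 0 -160 0 0 0 85;0 0 -160 0 0 0 85'
python3 - <<'E'
from h import *
R=down(-92.4); show(((.468,-.254,.18),R),((.468,-.254,.025),R)); f=snap("scene","s2"); f2=snap("side","d2")
p=np.vstack([cv2.resize(f["pixels"][120:240,100:280],None,fx=3.3,fy=2.5*1.32,interpolation=2)[:298,:594],cv2.resize(f2["pixels"][120:210,220:400],None,fx=3.3,fy=3.3,interpolation=2)[:298,:594]])
cv2.imwrite("pics/s2b.png",p[:,:,::-1])
E
```

```text
clock: 7.25
tcp_pos: [0.6069, -0.254, 0.1855]
orientation: [-2.211, 2.229, -0.008]
contact_force: [-0.7, -0.1, -0.7]
grip_width: 0.0849
t 7.25 tcp [ 0.6069 -0.254   0.1855] w 0.0849 F [-0.7 -0.1 -0.7] q [ 0.45  0.5  -0.2   1.64  0.11  1.01 -1.37]
[ 1.10e+00  1.39e+02  4.70e+00 -3.00e-01 -1.00e-01  1.90e+00]
[ 8.000e-01  1.398e+02  1.597e+02 -3.000e-01 -1.000e-01  1.900e+00]
```

View pics/s2b.png

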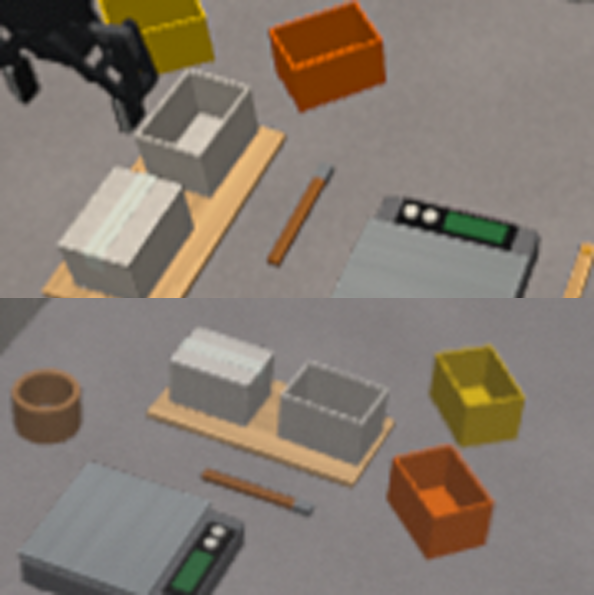

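```bash
P="python3 -m handwheel"; $P '1 60 0 0 0 1.9 85;1 120 0 0 0 1.9 85;1 140 0 0 0 1.9 85;1 140 50 0 0 1.9 85;1 140 100 0 0 1.9 85;1 140 140 0 0 1.9 85;1 140 160 0 0 1.9 85;1 140 160 0 0 1.9 85'
python3 - <<'E'
from h import *
R=down(-92.4); show(((.468,-.254,.024),R))
E
```

```text
clock: 8.35
tcp_pos: [0.4628, -0.2522, 0.0197]
orientation: [2.174, -2.265, -0.009]
contact_force: [0.4, -0.1, 0.1]
grip_width: 0.085
t 8.35 tcp [ 0.4628 -0.2522  0.0197] w 0.085 F [ 0.4 -0.1  0.1] q [ 0.51  0.55 -0.17  2.04  0.16  0.57 -1.38]
[ 1.6 -5.3 -4.4  0.3  0.1  0.1]
```

```bash
P="python3 -m handwheel"; $P '2 -5 -4 0 0 0 85;2 -5 -4 0 0 0 70;2 -5 -4 0 0 0 60;2 -5 -4 0 0 0 50;2 -5 -4 0 0 0 50;2 -5 -4 0 0 0 50;2 -5 -4 0 0 0 50' 25
$P '0 0 -10 0 0 0 50;0 0 -60 0 0 0 50;0 0 -120 0 0 0 50;0 0 -150 0 0 0 50;0 0 -150 0 0 0 50'
python3 - <<'E'
from h import *
R=down(-90); show(((.588,.015,.17),R),((.588,.015,.066),R)); f=snap("side","d3"); 
cv2.imwrite("pics/d3b.png",cv2.resize(f["pixels"][80:230,200:400],None,fx=4,fy=4,interpolation=2)[:,:,::-1])
E
```

```text
clock: 9.22
tcp_pos: [0.4715, -0.256, 0.0278]
orientation: [-2.174, 2.265, -0.005]
contact_force: [-0.1, 0.1, 6.2]
grip_width: 0.0679
clock: 9.85
tcp_pos: [0.4712, -0.2563, 0.1794]
orientation: [-2.174, 2.266, -0.008]
contact_force: [0.2, 0.6, -1.2]
grip_width: 0.0679
t 9.85 tcp [ 0.4712 -0.2563  0.1794] w 0.0679 F [ 0.2  0.6 -1.2] q [ 0.56  0.32 -0.21  1.93  0.08  0.9  -1.31]
[-2.759e+02 -1.054e+02  9.300e+00 -3.000e-01 -1.000e-01 -2.400e+00]
[-2.761e+02 -1.049e+02  1.133e+02 -3.000e-01 -1.000e-01 -2.400e+00]
```

View pics/d3b.png

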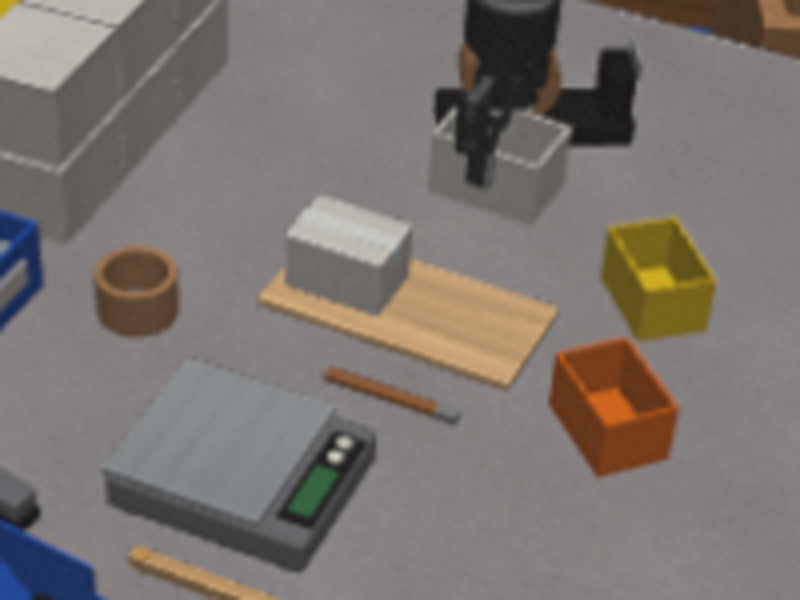

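```bash
P="python3 -m handwheel"; $P '-55 -21 0 0 0 -1 50;-110 -42 0 0 0 -2 50;-165 -63 0 0 0 -2.4 50;-220 -84 0 0 0 -2.4 50;-260 -100 0 0 0 -2.4 50;-276 -105 0 0 0 -2.4 50;-276 -105 0 0 0 -2.4 50;-276 -105 0 0 0 -2.4 50'
python3 - <<'E'
from h import *
R=down(-90); show(((.589,.015,.068),R))
E
```

```text
clock: 10.9
tcp_pos: [0.5853, 0.0135, 0.1755]
orientation: [2.218, -2.222, -0.0]
contact_force: [0.5, -0.9, -0.9]
grip_width: 0.0675
t 10.9 tcp [0.5853 0.0135 0.1755] w 0.0675 F [ 0.5 -0.9 -0.9] q [ 0.11  0.41 -0.31  1.81  0.15  0.95 -1.84]
[-1.700e+00 -3.900e+00  1.075e+02  1.000e-01 -1.000e-01 -1.000e-01]
```

```bash
P="python3 -m handwheel"; $P '-1.5 -3 40 0 0 0 50;-1.5 -3 75 0 0 0 50;-1.5 -3 92 0 0 0 50;-1.5 -3 100 0 0 0 50;-1.5 -3 103 0 0 0 50;-1.5 -3 103 0 0 0 50'
$P '0 0 2 0 0 0 50;0 0 2 0 0 0 50;0 0 4 0 0 0 50;0 0 4 0 0 0 50'
```

```text
clock: 11.65
tcp_pos: [0.5899, 0.0174, 0.0741]
orientation: [-2.221, 2.22, -0.002]
contact_force: [-0.0, -0.9, -0.8]
grip_width: 0.0679
clock: 12.15
tcp_pos: [0.5891, 0.0174, 0.0692]
orientation: [2.222, -2.22, -0.0]
contact_force: [0.4, 0.2, -1.1]
grip_width: 0.068
```

```bash
P="python3 -m handwheel"; $P '0 0 1 0 0 0 50;0 0 1 0 0 0 50';$P '0 0 1 0 0 0 50;0 0 1 0 0 0 50';
```

```text
clock: 12.4
tcp_pos: [0.5892, 0.0175, 0.0682]
orientation: [2.222, -2.22, -0.0]
contact_force: [1.1, 0.0, -1.5]
grip_width: 0.0677
clock: 12.65
tcp_pos: [0.5893, 0.0174, 0.0679]
orientation: [2.222, -2.22, 0.0]
contact_force: [-3.0, -0.3, 5.1]
grip_width: 0.0675
```

```bash
P="python3 -m handwheel"; $P '0 0 0 0 0 0 75;0 0 0 0 0 0 85;0 0 0 0 0 0 85;0 0 -30 0 0 0 85;0 0 -80 0 0 0 85;0 0 -120 0 0 0 85;0 0 -150 0 0 0 85;0 0 -150 0 0 0 85'
python3 - <<'E'
from h import *
import itertools
from scipy.optimize import least_squares
from scipy.spatial.transform import Rotation as Ro
show(); snap("scene","s4"); f=snap("wrist","w4"); cv2.imwrite("pics/w4b.png",cv2.resize(f["pixels"][:,:,::-1],(800,600)))
o=readout.get_obs()
data=[([1.1459,.4778,.02236,1.5565,-.0115,1.1093,-.0831],[-2.5432,1.8427,.0025],[.2101,-.6408,.2303]),
([.06,.57,-.27,1.87,.22,.73,-1.75],[2.392,-2.032,-.003],[.5922,.0264,.0589]),
([.44,.52,-.2,1.67,.12,.96,-1.38],[2.212,-2.229,-.005],[.6012,-.2514,.1547]),
([.51,.55,-.17,2.04,.16,.57,-1.38],[2.174,-2.265,-.009],[.4628,-.2522,.0197]),
([.11,.41,-.31,1.81,.15,.95,-1.84],[2.218,-2.222,0],[.5853,.0135,.1755]),
(list(o["joints"]),list(o["orientation"]),list(o["tcp_pos"]))]
def fk(q,p,s):
    a,b,c,h,l1,l2,l3=p
    R=Ro.from_euler('z',s[0]*q[0]+a); x=np.array([0,0,h]); 
    R=R*Ro.from_euler('y',q[1])*Ro.from_euler('z',s[1]*q[2]); x=x+R.apply([0,0,l1])
    R=R*Ro.from_euler('y',q[3])*Ro.from_euler('z',s[2]*q[4]); x=x+R.apply([0,0,l2])
    R=R*Ro.from_euler('y',q[5])*Ro.from_euler('z',s[3]*q[6]+c); x=x+R.apply([0,0,l3]); return x,R
best=[]
for s in itertools.product((1,-1),repeat=4):
  for c0 in (0,np.pi/2,np.pi,-np.pi/2):
    def res(p):
        o=[]
        for q,rv,x in data:
            X,R=fk(q,p,s); o+=list((X-x)*5)+list((R.inv()*Ro.from_rotvec(rv)).as_rotvec())
        return np.array(o)
    k=least_squares(res,[0,0,c0,.35,.45,.45,.25]); best.append((k.cost,s,k.x.round(3)))
best.sort(key=lambda t:t[0])
for b in best[:4]: print(b)
E
```

```text
clock: 13.65
tcp_pos: [0.5909, 0.0177, 0.22]
orientation: [-2.219, 2.218, -0.005]
contact_force: [0.7, 0.9, 0.3]
grip_width: 0.085
t 13.65 tcp [0.5909 0.0177 0.22  ] w 0.085 F [0.7 0.9 0.3] q [ 0.12  0.37 -0.32  1.76  0.14  1.03 -1.82]
(np.float64(0.00314412408914702), (-1, -1, -1, -1), array([  -0.103, -100.212,    3.038,   -0.151,    0.542,    0.47 ,
         -0.106]))
(np.float64(0.0031441240891470395), (-1, -1, -1, -1), array([-0.103, 14.811,  3.038, -0.151,  0.542,  0.47 , -0.106]))
(np.float64(0.0031441240891470932), (-1, -1, -1, -1), array([-0.103,  2.685,  3.038, -0.151,  0.542,  0.47 , -0.106]))
(np.float64(0.003144124089147144), (-1, -1, -1, -1), array([-0.103, 45.467, -3.245, -0.151,  0.542,  0.47 , -0.106]))
```

View pics/w4b.png

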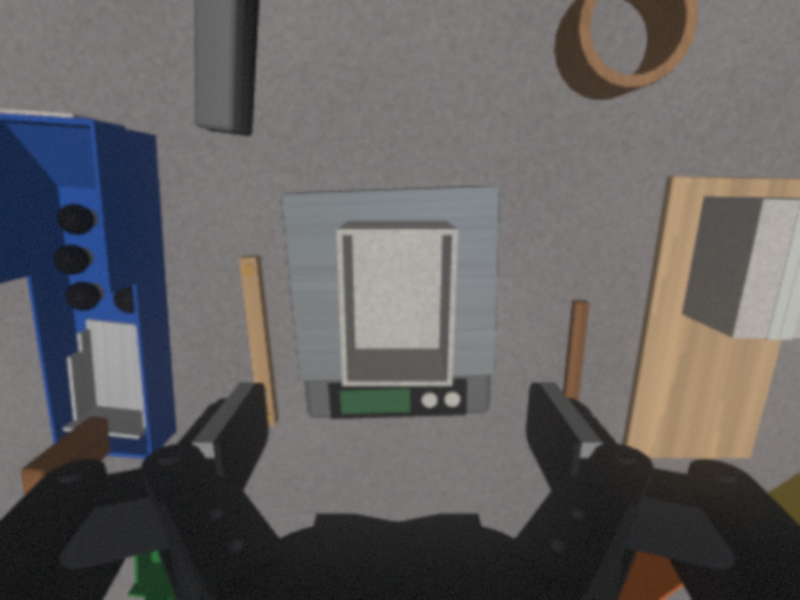

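```bash
cat > ik.py <<'E'
from h import *
from scipy.optimize import least_squares
from scipy.spatial.transform import Rotation as Ro
lo=np.array([-2.96,-.34,-1.41,.24,-1.37,.17,-2.96]);hi=np.array([2.96,2.1,1.46,2.44,4.51,1.92,2.96])
def fk(q,l3):
    R=Ro.from_euler('z',-q[0]-.103); x=np.array([0,0,-.045+l3])
    R=R*Ro.from_euler('y',q[1])*Ro.from_euler('z',-q[2]); x=x+R.apply([0,0,.542])
    R=R*Ro.from_euler('y',q[3])*Ro.from_euler('z',-q[4]); x=x+R.apply([0,0,.470])
    R=R*Ro.from_euler('y',q[5])*Ro.from_euler('z',-q[6]+3.038); x=x+R.apply([0,0,l3]); return x,R.as_matrix()
def ik(p,Rt,q0,l3):
    def res(q):
        X,R=fk(q,l3); return np.r_[(X-p)*10,Ro.from_matrix(R.T@Rt).as_rotvec(),1e-3*(q-q0)]
    k=least_squares(res,np.clip(q0,lo+.01,hi-.01),bounds=(lo,hi)); X,R=fk(k.x,l3)
    return k.x,np.linalg.norm(X-p)*1000,np.degrees(np.linalg.norm(Ro.from_matrix(R.T@Rt).as_rotvec()))
def scoopR(yaw,tilt): # scoop axes; tilt>0 front down; tool x=-scoop y
    S=Ro.from_euler('zy',[0,0]).as_matrix(); S=(Ro.from_euler('z',yaw,degrees=True)*Ro.from_euler('y',tilt,degrees=True)).as_matrix()
    return np.c_[-S[:,1],-S[:,0],-S[:,2]],S
def tcp_for(pt,loc,yaw,tilt): # tool pose such that scoop-local point loc (mm) is at world pt, scoop held at grip (-41,0,76)
    T,S=scoopR(yaw,tilt); g=np.array(pt)+S@((np.array([-41,0,76.])-np.array(loc))/1000); return g+T[:,2]*r.grip_depth,T
E
python3 - <<'E'
from ik import *
o=readout.get_obs()
T,S=scoopR(-6,0); print(np.linalg.det(T))
for l3 in (.3,.4):
    q=o["joints"]
    print(fk(q,l3)[0])
    for lab,p in [("grasp",tcp_for([.5035,.2553,.004],[0,0,0],-6,0)),("lift",tcp_for([.57,.25,.1],[0,0,0],-4,-30)),("carry",tcp_for([.586,-.03,.17],[0,0,0],90,-25)),
      ("p0",tcp_for([.586,0,.13],[42,0,0],90,0)),("p30",tcp_for([.586,0,.125],[42,0,0],90,30)),("p60",tcp_for([.586,0,.11],[42,0,0],90,60)),("p75",tcp_for([.586,0,.11],[42,0,0],90,75)),("-p60",tcp_for([.586,0.03,.11],[42,0,0],-90,60))]:
        q,e,a=ik(*p,q,l3); print(lab,q.round(2),round(e,1),round(a,1),p[0].round(3))
E
```

```text
1.0
[0.58969747 0.01753392 0.21694588]
grasp [-0.41  0.49 -0.26  2.02  0.2   0.66 -2.47] 0.0 0.0 [0.463 0.26  0.061]
lift [-1.16  0.35  0.5   2.2   0.64  0.27 -2.96] 0.0 0.0 [0.506 0.254 0.129]
carry [ 0.43  0.46 -0.24  1.72 -0.34  1.13  0.38] 0.0 0.0 [ 0.586 -0.091  0.205]
p0 [ 0.13  0.39 -0.12  1.79  0.06  0.96 -0.01] 0.0 0.0 [ 0.586 -0.083  0.187]
p30 [-0.27  0.41 -0.01  1.79  0.58  1.12 -0.59] 0.0 0.0 [ 0.586 -0.043  0.216]
p60 [-0.6   0.62  0.09  1.75  0.88  1.43 -0.95] 0.0 0.0 [0.586 0.008 0.211]
p75 [-0.7   0.76  0.14  1.7   0.96  1.6  -1.04] 0.0 0.0 [0.586 0.034 0.205]
-p60 [ 1.25  0.92 -1.32  2.29  4.51  0.17 -1.47] 12.3 41.2 [0.586 0.022 0.211]
[0.58966215 0.01752023 0.21694589]
grasp [-0.41  0.49 -0.26  2.02  0.2   0.66 -2.47] 0.0 0.0 [0.463 0.26  0.061]
lift [-1.43  0.37  0.72  2.29  0.55  0.21 -2.96] 0.0 0.0 [0.506 0.254 0.129]
carry [ 0.29  0.49  0.03  1.69 -0.44  1.19  0.53] 0.0 0.0 [ 0.586 -0.091  0.205]
p0 [-0.07  0.39  0.13  1.79 -0.06  0.96  0.09] 0.0 0.0 [ 0.586 -0.083  0.187]
p30 [-0.56  0.45  0.26  1.78  0.45  1.09 -0.56] 0.0 0.0 [ 0.586 -0.043  0.216]
p60 [-0.89  0.77  0.36  1.65  0.66  1.37 -0.91] 0.0 0.0 [0.586 0.008 0.211]
p75 [-0.98  0.97  0.4   1.56  0.71  1.53 -0.98] 0.0 0.0 [0.586 0.034 0.205]
-p60 [ 1.15  1.29 -1.41  1.69  0.25  1.15  2.96] 0.4 2.7 [0.586 0.022 0.211]
```

```bash
python3 - <<'E'
from ik import *
o=readout.get_obs()
F=np.diag([-1,-1,1.])
for l3 in (.35,):
  for B in (0,1):
    q=o["joints"].copy()
    if B: q[6]+=np.pi
    print("B" if B else "A")
    for lab,p in [("grasp",tcp_for([.5035,.2553,.004],[0,0,0],-6,0)),("push",tcp_for([.62,.25,.004],[0,0,0],-4,0)),("push-10",tcp_for([.62,.25,.01],[0,0,0],-4,-10)),("lift20",tcp_for([.6,.25,.06],[0,0,0],-4,-20)),("lift30",tcp_for([.6,.25,.1],[0,0,0],-4,-30)),("hi30",tcp_for([.6,.25,.15],[0,0,0],-4,-30))]+(
      [("c45",tcp_for([.6,.1,.17],[0,0,0],40,-25)),("carry",tcp_for([.586,-.03,.17],[0,0,0],90,-25)),("p30",tcp_for([.586,0,.125],[42,0,0],90,30)),("p60",tcp_for([.586,0,.11],[42,0,0],90,60))] if not B else
      [("c45",tcp_for([.6,.1,.17],[0,0,0],-45,-25)),("carry",tcp_for([.586,.06,.17],[0,0,0],-90,-25)),("p30",tcp_for([.586,0.03,.125],[42,0,0],-90,30)),("p50",tcp_for([.586,0.03,.11],[42,0,0],-90,50)),("p60",tcp_for([.586,0.03,.11],[42,0,0],-90,60))]):
        T=p[1]@F if B else p[1]
        q,e,a=ik(p[0],T,q,l3); print(lab,q.round(2),round(e,1),round(a,1))
E
```

```text
A
grasp [-0.41  0.49 -0.26  2.02  0.2   0.66 -2.47] 0.0 0.0
push [-0.33  0.62 -0.26  1.78  0.21  0.77 -2.33] 0.0 0.0
push-10 [-0.46  0.54 -0.15  1.93  0.33  0.55 -2.49] 0.0 0.0
lift20 [-0.67  0.4   0.02  2.09  0.51  0.41 -2.74] 0.0 0.0
lift30 [-1.16  0.37  0.5   2.19  0.64  0.25 -2.96] 0.0 0.0
hi30 [-1.12  0.27  0.45  2.16  0.58  0.38 -2.86] 0.0 0.0
c45 [-0.23  0.18  0.22  2.14 -0.63  0.61 -0.4 ] 0.0 0.0
carry [ 0.19  0.47  0.12  1.7  -0.49  1.2   0.54] 0.0 0.0
p30 [-0.6   0.45  0.36  1.78  0.42  1.06 -0.49] 0.0 0.0
p60 [-0.92  0.73  0.47  1.7   0.66  1.31 -0.84] 0.0 0.0
B
grasp [-0.41  0.49 -0.26  2.02  0.2   0.66  0.67] 0.0 0.0
push [-0.33  0.62 -0.26  1.78  0.21  0.77  0.81] 0.0 0.0
push-10 [-0.46  0.54 -0.15  1.93  0.33  0.55  0.65] 0.0 0.0
lift20 [-0.67  0.4   0.02  2.09  0.51  0.41  0.4 ] 0.0 0.0
lift30 [-1.01  0.35  0.32  2.19  0.83  0.3   0.01] 0.0 0.0
hi30 [-0.95  0.26  0.25  2.16  0.7   0.41  0.17] 0.0 0.0
c45 [-0.89  0.31  0.34  1.98  0.45  0.78 -0.09] 0.0 0.0
carry [-0.85  0.52  0.45  1.67  0.21  1.15 -0.55] 0.0 0.0
p30 [-0.16  0.43  0.3   1.8  -0.7   1.17  0.48] 0.0 0.0
p50 [ 0.1   0.58  0.23  1.77 -0.91  1.4   0.77] 0.0 0.0
p60 [ 0.21  0.67  0.19  1.74 -0.98  1.53  0.87] 0.0 0.0
```

```bash
cat >> ik.py <<'E'
def B(pt,loc,yaw,tilt):
    p,T=tcp_for(pt,loc,yaw,tilt); return p,T@np.diag([-1,-1,1.])
E
python3 - <<'E'
from ik import *
p,T=B([.5035,.2553,.004],[0,0,0],-6,0); show((p+[0,0,.14],T))
E
```

```text
t 13.75 tcp [0.589  0.0173 0.2169] w 0.0848 F [-0.9  0.  -0.5] q [ 0.12  0.37 -0.32  1.76  0.14  1.03 -1.83]
[-242.4  126.    15.6    0.     0.  -174. ]
```

```bash
P="python3 -m handwheel"; $P '-50 25 10 0 0 -10 85;-100 50 15 0 0 -20 85;-150 75 15 0 0 -30 85;-200 100 15 0 0 -40 85;-242 126 15 0 0 -50 85;-242 126 15 0 0 -60 85;-242 126 15 0 0 -70 85;-242 126 15 0 0 -80 85;-242 126 15 0 0 -90 85;-242 126 15 0 0 -100 85;-242 126 15 0 0 -110 85;-242 126 15 0 0 -120 85'
python3 - <<'E'
from ik import *
p,T=B([.5035,.2553,.004],[0,0,0],-6,0); show((p+[0,0,.14],T))
E
```

```text
clock: 15.25
tcp_pos: [0.4622, 0.2588, 0.2007]
orientation: [3.032, 0.824, -0.004]
contact_force: [0.7, 0.6, -0.2]
grip_width: 0.085
t 15.25 tcp [0.4622 0.2588 0.2007] w 0.085 F [ 0.7  0.6 -0.2] q [ 0.06  0.4  -0.85  1.89  0.35  1.02 -0.41]
[  0.9  -0.4  -0.6  -0.1   0.1 -53.6]
```

```bash
P="python3 -m handwheel"; $P '1 0 0 0 0 -10 85;1 0 0 0 0 -20 85;1 0 0 0 0 -30 85;1 0 0 0 0 -40 85;1 0 0 0 0 -50 85;1 0 0 0 0 -53.6 85;1 0 0 0 0 -53.6 85'
python3 - <<'E'
from ik import *
p,T=B([.5035,.2553,.004],[0,0,0],-6,0); show((p,T)); f=snap("wrist","w5")
P=f["pixels"][:,:,::-1].copy()
def poly(pts,x,col,zb=.004):
    c,s=np.cos(x[2]),np.sin(x[2]); q=[[x[0]+(c*a-s*b)/1000,x[1]+(s*a+c*b)/1000,zb+z/1000] for a,b,z in pts]
    cv2.polylines(P,[w2p(f,q).round().astype(int)],True,col,1)
x=[.5035,.2553,-.1088]
poly([(-58,-8,112),(-24,-8,112),(-24,8,112),(-58,8,112)],x,(0,0,255)); poly([(-42,-31,2),(42,-31,2),(42,31,2),(-42,31,2)],x,(0,0,255))
poly([(-119.5,-41.5,44),(30,-41.5,44),(30,41.5,44),(-119.5,41.5,44)],[.5601,.2545,-.0712],(0,255,255),0)
cv2.imwrite("pics/w5b.png",cv2.resize(P,(800,600)))
E
```

```text
clock: 16.12
tcp_pos: [0.4632, 0.2593, 0.2009]
orientation: [-2.341, -2.093, 0.003]
contact_force: [-0.3, -0.2, -0.0]
grip_width: 0.0851
t 16.12 tcp [0.4632 0.2593 0.2009] w 0.0851 F [-0.3 -0.2 -0. ] q [ 0.2   0.48 -1.06  1.88  0.47  1.07  0.41]
[ 3.000e-01 -2.000e-01  1.396e+02 -1.000e-01  0.000e+00 -4.000e-01]
```

View pics/w5b.png

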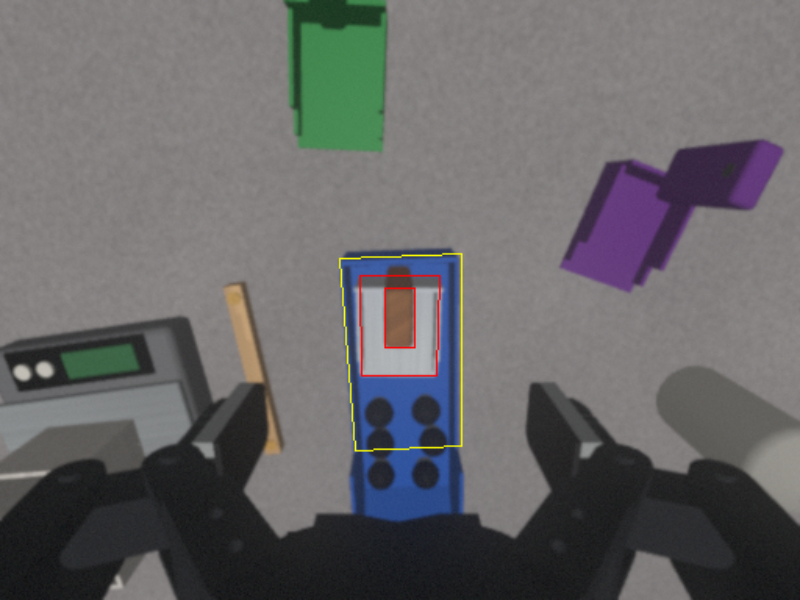

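```bash
python3 - <<'E'
from h import *
p=cv2.imread("pics/w5.png")[150:340,195:320]; cv2.imwrite("pics/w5c.png",cv2.resize(p,None,fx=4,fy=3,interpolation=2))
E
python3 -m handwheel '0 0 50 0 0 0 85;0 0 95 0 0 0 85;0 0 125 0 0 0 85;0 0 139 0 0 0 85;0 0 139 0 0 0 85;0 0 139 0 0 0 60;0 0 139 0 0 0 40;0 0 139 0 0 0 20;0 0 139 0 0 0 5;0 0 139 0 0 0 5;0 0 139 0 0 0 5;0 0 139 0 0 0 5' 70
python3 - <<'E'
from ik import *
p,T=B([.5035,.2553,.004],[0,0,0],-6,0); show((p,T))
E
```

```text
clock: 17.68
tcp_pos: [0.4642, 0.26, 0.0637]
orientation: [2.341, 2.095, 0.001]
contact_force: [-0.1, -0.8, 4.9]
grip_width: 0.0153
t 17.68 tcp [0.4642 0.26   0.0637] w 0.0153 F [-0.1 -0.8  4.9] q [ 0.06  0.65 -0.9   1.98  0.69  0.84  0.24]
[-0.6 -1.4  2.4  0.  -0.  -0.4]
```

View pics/w5c.png

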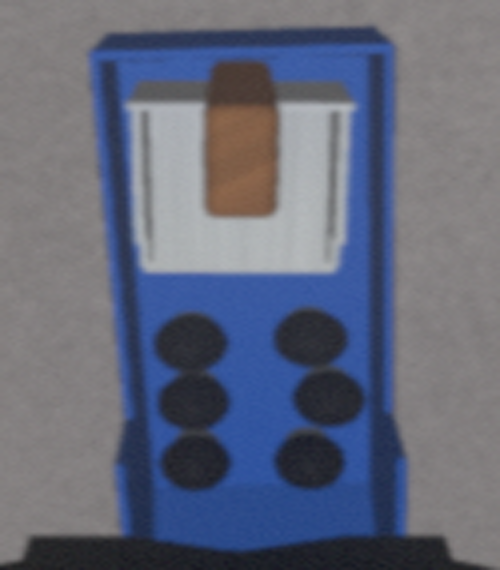

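```bash
python3 - <<'E'
from fit import *
W=load("w5"); S=load("scene0"); T=load("side0")
def mk(f,off,s): return lambda u,v,*l:(f,np.array([(u+.5)/s[0]-.5+off[0],(v+.5)/s[1]-.5+off[1]]),l)
w=mk(W,(195,150),(4,3)); b=mk(S,(265,175),(5,5)); d=mk(T,(175,200),(7,7))
bw=[w(92,55,-119.5,-41.5,44),w(392,46,-119.5,41.5,44),w(118,462,30,-41.5,74),w(405,455,30,41.5,74),w(120,460,30,-41.5,74)]
bi=[b(226,88,-119.5,-41.5,44),b(356,132,-119.5,41.5,44),b(80,415,139.5,-41.5,74),b(240,472,139.5,41.5,74),
 d(27,172,139.5,41.5,74),d(147,55,139.5,-41.5,74),d(632,347,-119.5,-41.5,44),d(527,472,-119.5,41.5,44)]
for o in (bw[:4],bw[:4]+bi):
  x,e=fit(o,0,[.56,.25,-.07]); print(x.round(4),np.degrees(x[2]),e.tolist())
K=np.array([(u/4+195,v/3+150) for u,v in [(190,343),(311,337),(194,401),(329,397),(195,462),(309,460)]])
k=p2w(W,K,.0265)[:,:2]; R=np.array([[np.cos(x[2]),-np.sin(x[2])],[np.sin(x[2]),np.cos(x[2])]]); print(((k-x[:2])@R*1000).round())
# scoop pan in bin
x2,e2=fit([w(130,102,-42,-31,40),w(353,104,-42,31,40),w(140,272,42,-31,2),w(340,270,42,31,2)],.004,[.5,.25,-.1]); print("scoop",x2.round(4),np.degrees(x2[2]),e2.tolist())
E
```

```text
[ 0.5622  0.2529 -0.0726] -4.1586650612706295 [[-1.7, -0.7], [1.3, -0.8], [-1.3, 1.5], [1.7, 1.3]]
[ 0.5615  0.2536 -0.0697] -3.9946545695672033 [[-1.4, -1.3], [1.6, -1.6], [-0.7, 1.0], [2.3, 0.6], [-0.5, -1.0], [1.0, -0.9], [-0.9, 0.5], [-0.8, 1.1], [-1.2, -0.4], [-1.3, -0.5], [0.5, -1.1], [-0.1, 0.3]]
[[  7. -21.]
 [  6.  17.]
 [ 35. -21.]
 [ 35.  22.]
 [ 65. -22.]
 [ 66.  15.]]
scoop [ 0.5042  0.2547 -0.1149] -6.5812913965147395 [[-0.8, -0.0], [0.8, -0.5], [1.1, -0.0], [-1.0, 0.8]]
```

```bash
P="python3 -m handwheel"; $P '1 0 -1.5 0.8 0 -2.4 5;1 0 -1.5 1.5 0 -2.4 5;1 0 -1.5 1.5 0 -2.4 5' 80
$P '0 8 0.5 0 0 0 5;0 17 0.5 0 0 0 5;0 26 0.5 0 0 0 5;0 35 0.5 0 0 0 5;0 35 0.5 0 0 0 5'
python3 - <<'E'
from ik import *
p,T=B([.5035,.2553,.004],[0,0,0],-4,0); show((p,T)); f=snap("scene","s6"); g=snap("side","d6")
a=cv2.resize(f["pixels"][170:285,255:345],None,fx=4.4,fy=5,interpolation=2); b=cv2.resize(g["pixels"][195:285,170:275],None,fx=3.8,fy=5,interpolation=2)
h=min(len(a),len(b)); cv2.imwrite("pics/s6b.png",np.hstack([a[:h],b[:h]])[:,:,::-1])
E
```

```text
clock: 18.05
tcp_pos: [0.4643, 0.2607, 0.0653]
orientation: [-2.284, -2.129, 0.027]
contact_force: [-1.8, -2.6, 7.7]
grip_width: 0.0149
clock: 18.68
tcp_pos: [0.4973, 0.2621, 0.0654]
orientation: [-2.277, -2.131, 0.024]
contact_force: [-9.2, 2.3, 17.6]
grip_width: 0.0155
t 18.68 tcp [0.4973 0.2621 0.0654] w 0.0155 F [-9.2  2.3 17.6] q [ 0.09  0.7  -0.91  1.9   0.67  0.91  0.35]
[ -6.2 -34.2   5.   -1.5  -0.3   0.2]
```

View pics/s6b.png

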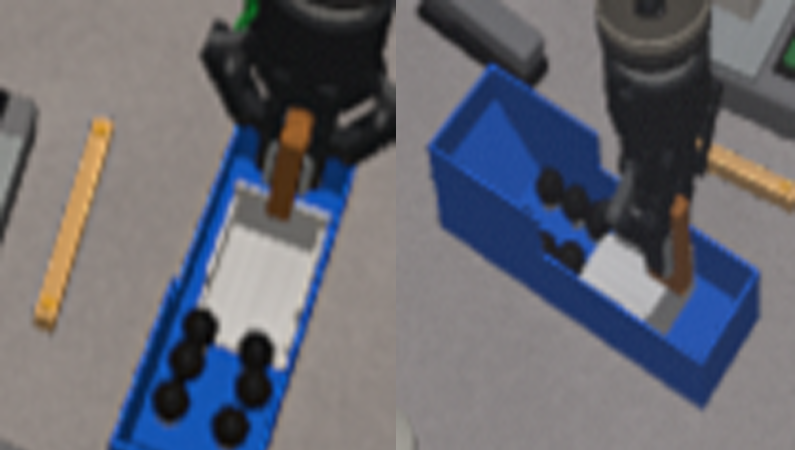

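```bash
cat >> ik.py <<'E'
def bin_state():
    o=readout.get_obs(); R=cv2.Rodrigues(o["orientation"])[0]; S=np.c_[R[:,1],R[:,0],-R[:,2]]
    g=o["tcp_pos"]-R[:,2]*r.grip_depth; org=g-S@np.array([-.041,0,.076]); th=-.0697; lip=org+S@np.array([.042,0,0])
    M=np.array([[np.cos(th),np.sin(th)],[-np.sin(th),np.cos(th)]])
    f=lambda v:np.r_[M@(v[:2]-[.5615,.2534]),v[2]]*1000
    print("t",round(o["clock"],2),"org_b",f(org).round(1),"lip_b",f(lip).round(1),"yaw_b",np.degrees(np.arctan2(S[1,0],S[0,0])-th).round(1),"tilt(front up)",np.degrees(np.arcsin(S[2,0])).round(1),"roll",np.degrees(np.arcsin(S[2,1])).round(1),"F",o["contact_force"].round(1),"w",round(o["grip_width"],4),"q",o["joints"].round(2))
E
python3 -m handwheel '-2 8 -1.5 0 0 0 5;-4 17 -1.5 0 0 0 5;-4 25 -1.5 0 0 0 5;-4 25 -1.5 0 0 0 5'; python3 -c "from ik import *;bin_state()"
```

```text
clock: 19.27
tcp_pos: [0.5225, 0.2554, 0.0656]
orientation: [-2.279, -2.13, 0.024]
contact_force: [-7.3, 1.9, 11.7]
grip_width: 0.0152
t 19.27 org_b [ 0.4 -0.4  7.2] lip_b [42.4 -0.3  6.1] yaw_b 0.1 tilt(front up) -1.5 roll 0.2 F [-7.3  1.9 11.7] w 0.0152 q [ 0.1   0.72 -0.9   1.85  0.67  0.93  0.39]
```

```bash
python3 -m handwheel '0 8 -1 0 0 0 5;0 16 -1 0 0 0 5;0 24 -1 0 0 0 5;0 32 -1 0 0 0 5;0 32 -1 0 0 0 5'; python3 - <<'E'
from ik import *
bin_state(); f=snap("scene","s7"); g=snap("side","d7")
a=cv2.resize(f["pixels"][170:285,255:345],None,fx=4.4,fy=5,interpolation=2); b=cv2.resize(g["pixels"][195:285,170:275],None,fx=3.8,fy=5,interpolation=2)
h=min(len(a),len(b)); cv2.imwrite("pics/s7b.png",np.hstack([a[:h],b[:h]])[:,:,::-1])
E
```

```text
clock: 19.9
tcp_pos: [0.554, 0.2533, 0.0657]
orientation: [-2.278, -2.13, 0.026]
contact_force: [-7.9, 2.7, 12.0]
grip_width: 0.0151
t 19.9 org_b [31.9 -0.3  7.3] lip_b [73.9 -0.2  6.1] yaw_b 0.1 tilt(front up) -1.6 roll 0.2 F [-7.9  2.7 12. ] w 0.0151 q [ 0.1   0.76 -0.89  1.78  0.68  0.97  0.44]
```

View pics/s7b.png

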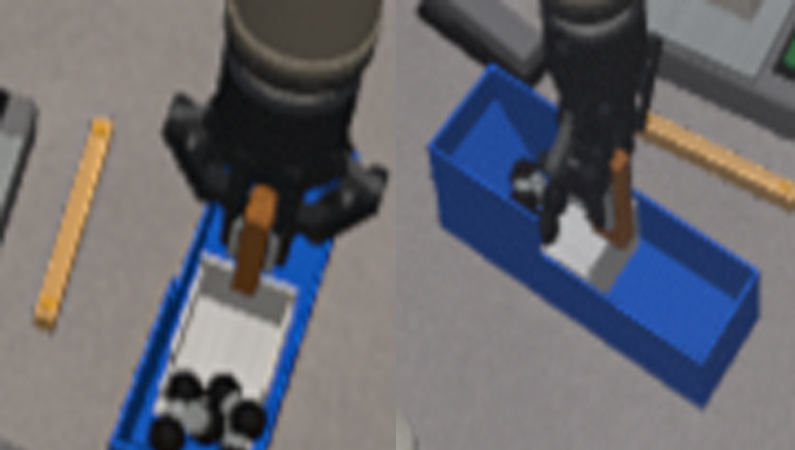

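```bash
python3 -m handwheel '0 6 -0.5 0 0 0 5;0 12 -0.5 0 0 0 5;0 18 -0.5 0 0 0 5;0 18 -0.5 0 0 0 5'; python3 - <<'E'
from ik import *
bin_state(); f=snap("scene","s8"); g=snap("side","d8")
a=cv2.resize(f["pixels"][170:285,255:345],None,fx=4.4,fy=5,interpolation=2); b=cv2.resize(g["pixels"][195:285,170:275],None,fx=3.8,fy=5,interpolation=2)
h=min(len(a),len(b)); cv2.imwrite("pics/s8b.png",np.hstack([a[:h],b[:h]])[:,:,::-1])
E
```

```text
clock: 20.5
tcp_pos: [0.5642, 0.253, 0.0666]
orientation: [-2.271, -2.131, 0.043]
contact_force: [-30.2, -3.7, 33.0]
grip_width: 0.0152
t 20.5 org_b [41.4 -0.1  7.7] lip_b [83.4  0.2  6.1] yaw_b 0.3 tilt(front up) -2.2 roll -0.1 F [-30.2  -3.7  33. ] w 0.0152 q [ 0.1   0.77 -0.89  1.75  0.67  0.99  0.46]
```

View pics/s8b.png

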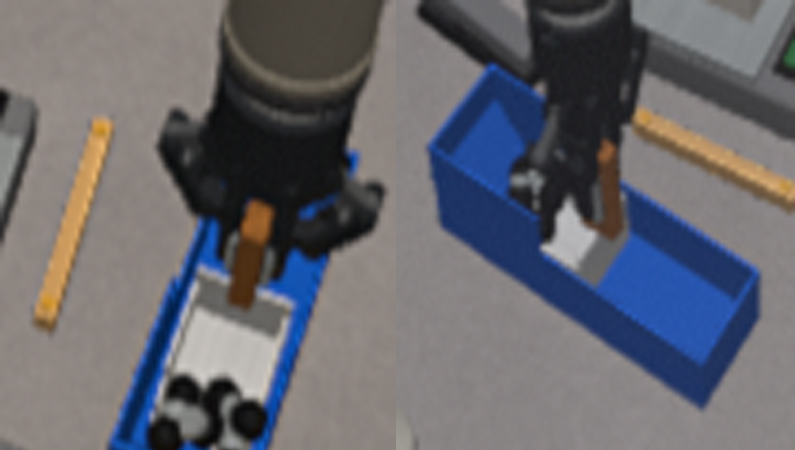

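```bash
python3 -m handwheel '0 -4 -1 -4 0 0 5;0 -2 -1 -8 0 0 5;0 2 0 -12 0 0 5;0 5 0 -16 0 0 5;0 5 0 -16 0 0 5'; python3 - <<'E'
from ik import *
bin_state(); f=snap("scene","s9"); g=snap("side","d9")
a=cv2.resize(f["pixels"][170:285,255:345],None,fx=4.4,fy=5,interpolation=2); b=cv2.resize(g["pixels"][195:285,170:275],None,fx=3.8,fy=5,interpolation=2)
h=min(len(a),len(b)); cv2.imwrite("pics/s9b.png",np.hstack([a[:h],b[:h]])[:,:,::-1])
E
```

```text
clock: 21.22
tcp_pos: [0.5767, 0.249, 0.0636]
orientation: [2.153, 2.013, 0.253]
contact_force: [-1.4, 0.8, -1.2]
grip_width: 0.0152
t 21.23 org_b [69.4 -3.3 18.3] lip_b [110.1  -3.1  28.7] yaw_b 0.2 tilt(front up) 14.4 roll -0.0 F [-1.4  0.8 -1.2] w 0.0152 q [-0.01  0.64 -0.76  1.94  0.96  0.74  0.15]
```

View pics/s9b.png

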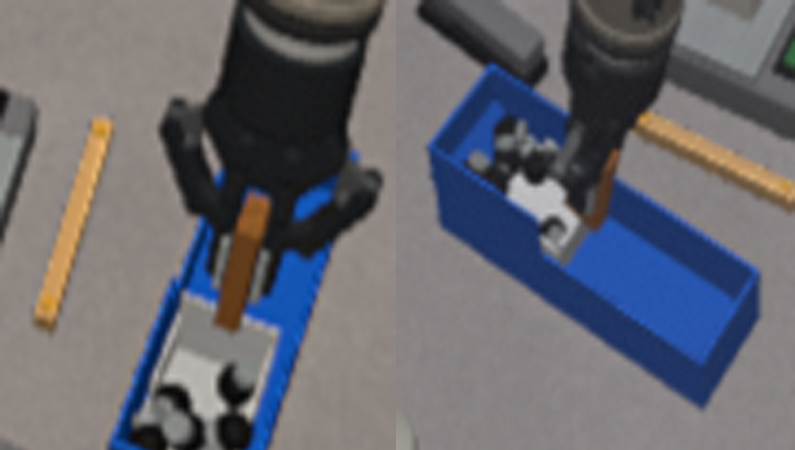

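```bash
python3 -m handwheel '1 1 0 -5 0 0 5;2 3 0 -10 0 0 5;3 4 -1 -15 0 0 5;3 4 -1 -15 0 0 5;3 4 -1 -15 0 0 5'; python3 - <<'E'
from ik import *
bin_state(); f=snap("scene","s10"); g=snap("side","d10")
a=cv2.resize(f["pixels"][170:285,255:345],None,fx=4.4,fy=5,interpolation=2); b=cv2.resize(g["pixels"][195:285,170:275],None,fx=3.8,fy=5,interpolation=2)
h=min(len(a),len(b)); cv2.imwrite("pics/s10b.png",np.hstack([a[:h],b[:h]])[:,:,::-1])
E
```

```text
clock: 21.95
tcp_pos: [0.579, 0.2523, 0.0637]
orientation: [1.995, 1.864, 0.484]
contact_force: [-8.5, 0.3, -4.1]
grip_width: 0.0149
t 21.95 org_b [81.2  0.3 33.6] lip_b [117.9   0.4  54. ] yaw_b 0.1 tilt(front up) 29.1 roll 0.0 F [-8.5  0.3 -4.1] w 0.0149 q [-0.22  0.57 -0.58  2.1   1.42  0.64 -0.39]
```

View pics/s10b.png

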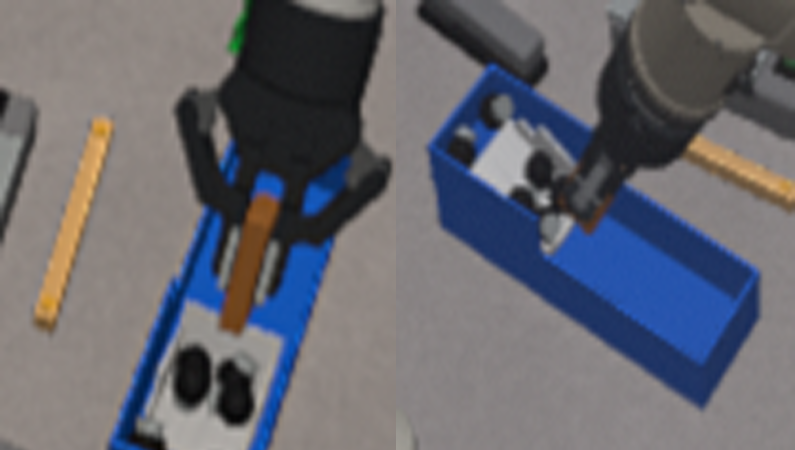

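```bash
python3 -m handwheel '0 -6 -4 0 0 0 5;0 -13 -7 0 0 0 5;0 -8 -17 0 0 0 5;0 2 -34 0 0 0 5;0 9 -47 0 0 0 5;0 9 -47 0 0 0 5'; python3 - <<'E'
from ik import *
bin_state(); f=snap("scene","s11"); g=snap("side","d11")
a=cv2.resize(f["pixels"][160:285,255:345],None,fx=4.4,fy=4.6,interpolation=2); b=cv2.resize(g["pixels"][175:285,170:275],None,fx=3.8,fy=5,interpolation=2)
h=min(len(a),len(b)); cv2.imwrite("pics/s11b.png",np.hstack([a[:h],b[:h]])[:,:,::-1])
E
```

```text
clock: 22.8
tcp_pos: [0.5681, 0.2531, 0.1133]
orientation: [1.991, 1.856, 0.494]
contact_force: [-0.6, -0.4, -1.7]
grip_width: 0.015
t 22.8 org_b [70.6  0.2 83.8] lip_b [1.071e+02 1.000e-01 1.045e+02] yaw_b -0.1 tilt(front up) 29.7 roll 0.1 F [-0.6 -0.4 -1.7] w 0.015 q [-0.19  0.47 -0.62  2.1   1.27  0.65 -0.27]
```

View pics/s11b.png

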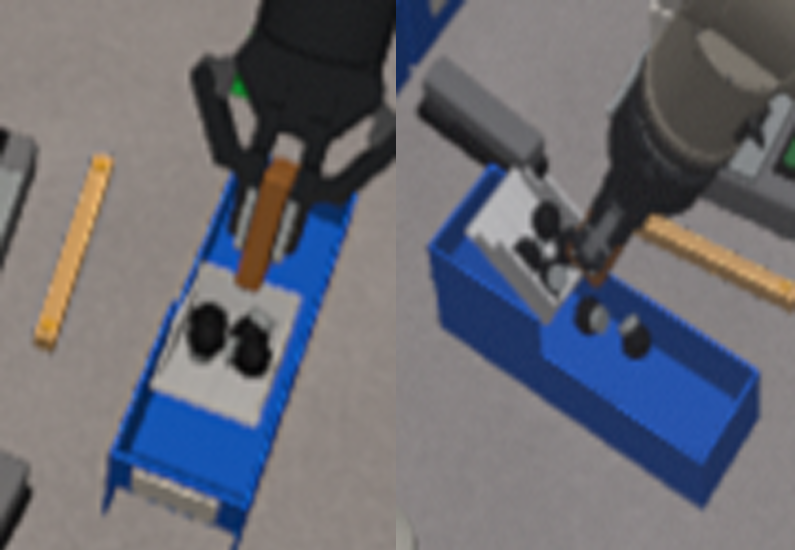

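```bash
python3 - <<'E'
from ik import *
f=load("scene11") if 0 else load("s11"); g=load("d11"); 
a=cv2.resize(f["pixels"][215:260,280:330],None,fx=8,fy=8,interpolation=2); b=cv2.resize(g["pixels"][203:248,185:235],None,fx=8,fy=8,interpolation=2)
cv2.imwrite("pics/s11c.png",np.hstack([a,b])[:,:,::-1])
E
```

```text
(no output)
```

View pics/s11c.png

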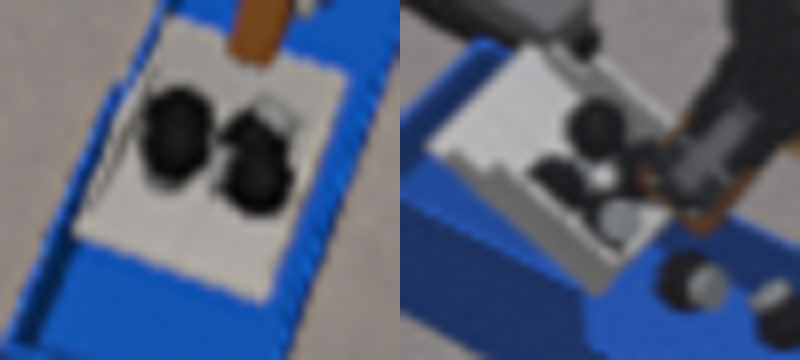

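```bash
python3 - <<'E'
from ik import *
f=load("w4"); k=p2w(f,np.array([(337,229),(458,227),(453,384),(342,384)])*.64,.11); print(k.round(4),k.mean(0))
bin_state()
o=readout.get_obs()
for t in [([.63,.25,.16],[0,0,0],-4,-29),([.60,.15,.175],[0,0,0],-45,-29),([.586,.10,.175],[0,0,0],-90,-29)]:
    p,T=B(*t); print(delta(p,T,o).round(1), ik(p,T,o["joints"],.35)[0].round(2))
E
```

```text
[[ 0.6352  0.0498  0.11  ]
 [ 0.6363 -0.0178  0.11  ]
 [ 0.5405 -0.0184  0.11  ]
 [ 0.5405  0.0503  0.11  ]] [0.58815322 0.01597905 0.11      ]
t 22.9 org_b [69.7 -0.6 81.9] lip_b [106.2  -0.6 102.6] yaw_b -0.0 tilt(front up) 29.5 roll 0.0 F [ 0.4  0.1 -2.3] w 0.0149 q [-0.19  0.48 -0.62  2.1   1.27  0.65 -0.27]
[  2.   38.  -68.9   0.5  -0.   -0. ] [-0.07  0.35 -0.75  2.08  1.04  0.66 -0.05]
[-58.1  39.1 -85.6   0.5 -20.1  35.8] [-0.24  0.39 -0.62  1.94  0.88  1.04 -0.56]
[-87.2  67.9 -69.3   0.4 -42.1  75. ] [-0.3   0.59 -0.47  1.61  0.66  1.4  -0.99]
```

```bash
python3 -m handwheel '0 12 -22 0 0 0 5;1 25 -46 0 0 0 5;2 38 -69 0 0 0 5;2 38 -69 0 0 0 5;-8 40 -72 0 -5 8 5;-18 42 -75 0 -9 16 5;-28 42 -78 0 -13 24 5;-40 42 -81 0 -18 32 5;-52 42 -84 0 -22 40 5;-60 46 -82 0 -27 48 5;-68 51 -79 0 -31 56 5;-75 56 -76 0 -36 64 5'; python3 -c "
from ik import *
bin_state();p,T=B([.587,.10,.175],[0,0,0],-90,-29);show((p,T))"
```

```text
clock: 24.4
tcp_pos: [0.5729, 0.1762, 0.2033]
orientation: [2.613, 0.282, 0.076]
contact_force: [0.4, 1.1, -0.9]
grip_width: 0.0153
t 24.4 org_b [  34.7 -137.5  173.7] lip_b [  44.9 -172.6  194.4] yaw_b -73.7 tilt(front up) 29.5 roll 0.1 F [ 0.4  1.1 -0.9] w 0.0153 q [-0.3   0.53 -0.49  1.7   0.69  1.35 -0.84]
t 24.4 tcp [0.5729 0.1762 0.2033] w 0.0153 F [ 0.4  1.1 -0.9] q [-0.3   0.53 -0.49  1.7   0.69  1.35 -0.84]
[11.1 14.2  5.9  0.5 -6.1 10.7]
```

Check the load is intact while finishing the yaw turn.

```bash
python3 -m handwheel '6 7 3 0 -3 5 5;11 14 6 0.5 -6.1 10.7 5;11 14 6 0.5 -6.1 10.7 5;11 14 6 0.5 -6.1 10.7 5'; python3 - <<'E'
from ik import *
bin_state(); show(B([.588,.10,.175],[0,0,0],-90,-29)); f=snap("scene","s12"); g=snap("side","d12")
a=cv2.resize(f["pixels"][140:260,190:320],None,fx=3,fy=4,interpolation=2); b=cv2.resize(g["pixels"][140:260,200:330],None,fx=3,fy=4,interpolation=2)
cv2.imwrite("pics/s12b.png",np.hstack([a,b])[:,:,::-1])
E
```

```text
clock: 24.9
tcp_pos: [0.5864, 0.1649, 0.2057]
orientation: [2.637, 0.011, 0.001]
contact_force: [0.0, -0.1, -1.5]
grip_width: 0.0151
t 24.9 org_b [  35.9 -150.   175.4] lip_b [  38.8 -186.7  195.7] yaw_b -85.5 tilt(front up) 28.9 roll -0.1 F [ 0.  -0.1 -1.5] w 0.0151 q [-0.28  0.57 -0.45  1.61  0.62  1.42 -0.93]
t 24.9 tcp [0.5864 0.1649 0.2057] w 0.0151 F [ 0.  -0.1 -1.5] q [-0.28  0.57 -0.45  1.61  0.62  1.42 -0.93]
[ 1.6  0.8  1.  -0.1 -0.2  0.4]
```

View pics/s12b.png

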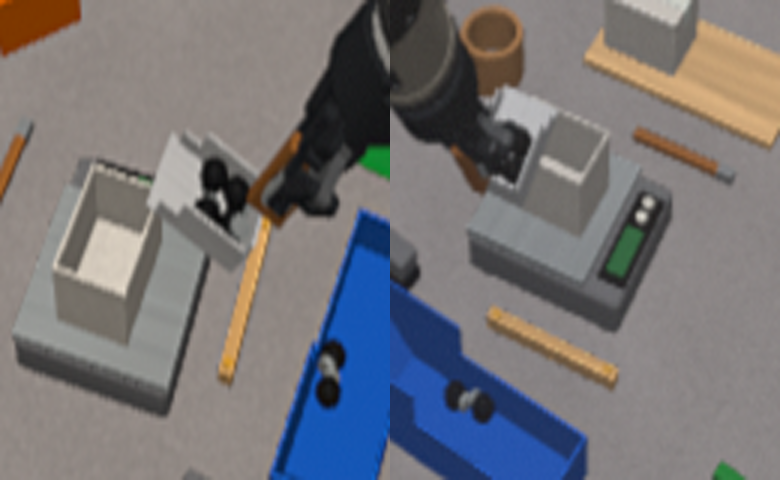

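```bash
python3 - <<'E'
from ik import *
o=readout.get_obs()
for t in [([.588,.036,.150],[42,0,0],-90,-20),([.588,.036,.128],[42,0,0],-90,-8)]:
    p,T=B(*t); print(delta(p,T,o).round(1), ik(p,T,o["joints"],.35)[0].round(2))
E
```

```text
[ 1.4 12.8 42.4  8.9 -0.2  0.4] [-0.17  0.54 -0.47  1.7   0.58  1.2  -0.89]
[ 1.4 18.2 48.  20.9 -0.1  0.5] [ 0.    0.49 -0.53  1.75  0.43  1.05 -0.72]
```

```bash
python3 -m handwheel '1 4 14 3 0 0 5;1 8 28 6 0 0 5;1 13 42 9 0 0 5;1 15 44 13 0 0 5;1 17 46 17 0 0 5;1 18 48 21 0 0.5 5;1 18 48 21 0 0.5 5'; python3 - <<'E'
from ik import *
bin_state(); o=readout.get_obs()
for t in [([.588,.036,.118],[42,0,0],-90,0),([.588,.036,.112],[42,0,0],-90,20),([.588,.036,.104],[42,0,0],-90,40),([.588,.036,.101],[42,0,0],-90,60)]:
    p,T=B(*t); print(delta(p,T,o).round(1), ik(p,T,o["joints"],.35)[0].round(2))
f=snap("scene","s13"); g=snap("side","d13")
pts=B([.588,.036,.128],[42,0,0],-90,-8)
a=cv2.resize(f["pixels"][140:260,190:320],None,fx=3,fy=4,interpolation=2); b=cv2.resize(g["pixels"][140:260,200:330],None,fx=3,fy=4,interpolation=2)
cv2.imwrite("pics/s13b.png",np.hstack([a,b])[:,:,::-1])
E
```

```text
clock: 25.88
tcp_pos: [0.5881, 0.1237, 0.1737]
orientation: [3.003, -0.007, 0.004]
contact_force: [0.2, -0.3, -1.8]
grip_width: 0.0154
t 25.88 org_b [  38.9 -175.9  122.7] lip_b [  41.6 -217.4  128.5] yaw_b -86.3 tilt(front up) 8.0 roll 0.2 F [ 0.2 -0.3 -1.8] w 0.0154 q [ 0.02  0.49 -0.54  1.74  0.42  1.07 -0.7 ]
[-0.1  4.9 -0.9  8.  -0.2 -0.3] [ 0.14  0.48 -0.59  1.78  0.31  0.98 -0.58]
[  0.1  31.9 -16.2  28.   -0.2  -0.2] [ 0.54  0.52 -0.82  1.81  0.03  0.92 -0.22]
[  0.3  64.2 -18.8  48.   -0.3  -0.2] [ 0.9   0.78 -1.1   1.8  -0.02  0.95 -0.05]
[  0.4  98.8 -14.3  68.   -0.3  -0.2] [ 1.06  1.08 -1.21  1.74 -0.07  1.05  0.09]
```

View pics/s13b.png

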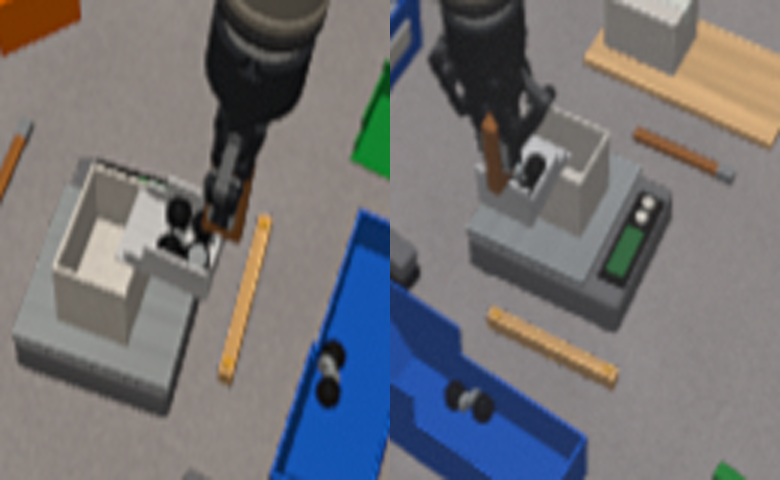

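```bash
python3 -m handwheel '0 2 0 4 0 0 5;0 5 -1 8 0 0 5;0 11 -5 13 0 0 5;0 18 -9 18 0 0 5;0 25 -13 23 0 0 5;0 32 -16 28 0 0 5;0 32 -16 28 0 0 5'; python3 - <<'E'
from ik import *
bin_state(); o=readout.get_obs()
for t in [([.588,.036,.104],[42,0,0],-90,40),([.588,.036,.101],[42,0,0],-90,60)]:
    p,T=B(*t); print(delta(p,T,o).round(1), ik(p,T,o["joints"],.35)[0].round(2))
f=snap("scene","s14"); g=snap("side","d14")
a=cv2.resize(f["pixels"][140:260,190:320],None,fx=3,fy=4,interpolation=2); b=cv2.resize(g["pixels"][140:260,200:330],None,fx=3,fy=4,interpolation=2)
cv2.imwrite("pics/s14b.png",np.hstack([a,b])[:,:,::-1])
E
```

```text
clock: 26.85
tcp_pos: [0.5884, 0.0942, 0.193]
orientation: [-2.792, 0.007, -0.004]
contact_force: [0.0, -0.5, -0.8]
grip_width: 0.0148
t 26.85 org_b [  39.2 -175.7  125.2] lip_b [  41.8 -215.1  110.8] yaw_b -86.3 tilt(front up) -20.1 roll 0.1 F [ 0.  -0.5 -0.8] w 0.0148 q [ 0.49  0.5  -0.75  1.79 -0.01  0.9  -0.18]
[ -0.2  26.8 -18.5  19.9  -0.2  -0.2] [ 0.81  0.68 -0.92  1.8  -0.21  0.97  0.11]
[ -0.   59.4 -30.7  39.9  -0.3  -0.2] [ 0.98  0.94 -1.01  1.74 -0.29  1.08  0.29]
```

View pics/s14b.png

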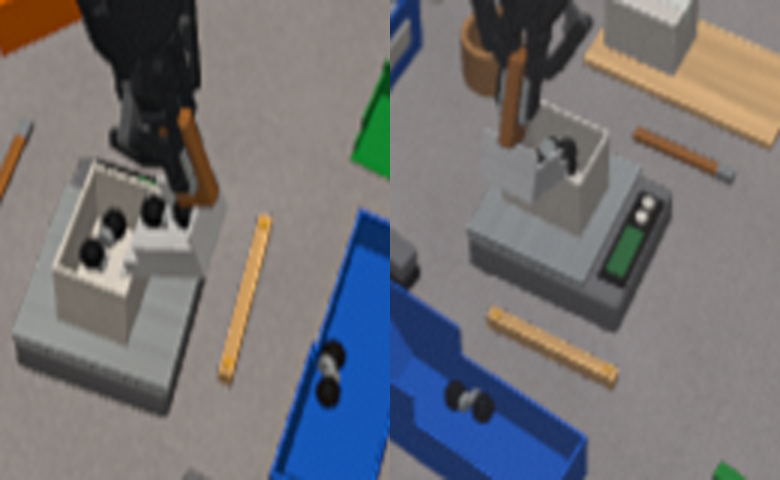

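Two knobs are already in the carton, and two are still in the pan. Keep tilting.

```bash
python3 -m handwheel '0 6 -5 5 0 0 5;0 12 -10 10 0 0 5;0 19 -14 15 0 0 5;0 27 -18 20 0 0 5;0 35 -22 25 0 0 5;0 43 -25 30 0 0 5;0 43 -25 30 0 0 5'; python3 - <<'E'
from ik import *
bin_state(); o=readout.get_obs()
for t in [([.588,.036,.103],[42,0,0],-90,65)]:
    p,T=B(*t); print(delta(p,T,o).round(1), ik(p,T,o["joints"],.35)[0].round(2))
f=snap("scene","s15"); g=snap("side","d15")
a=cv2.resize(f["pixels"][140:260,190:320],None,fx=3,fy=4,interpolation=2); b=cv2.resize(g["pixels"][140:260,200:330],None,fx=3,fy=4,interpolation=2)
cv2.imwrite("pics/s15b.png",np.hstack([a,b])[:,:,::-1])
E
```

```text
clock: 27.82
tcp_pos: [0.5883, 0.0466, 0.2009]
orientation: [-2.267, 0.004, -0.003]
contact_force: [0.7, -0.7, -1.6]
grip_width: 0.0152
t 27.82 org_b [  40.1 -186.8  132.7] lip_b [  41.9 -213.7  100.5] yaw_b -86.2 tilt(front up) -50.1 roll 0.0 F [ 0.7 -0.7 -1.6] w 0.0152 q [ 0.9   0.77 -0.96  1.76 -0.32  0.98  0.26]
[ -0.2  16.4 -22.   14.9  -0.2  -0.1] [ 0.99  0.98 -0.97  1.72 -0.36  1.13  0.36]
```

View pics/s15b.png

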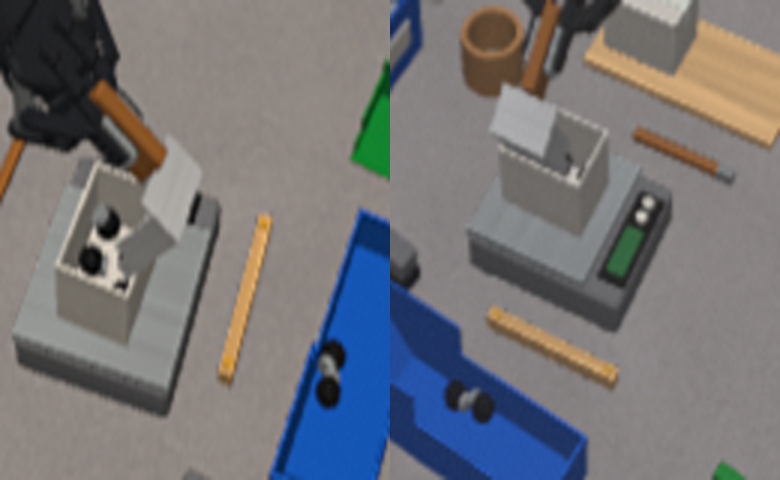

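```bash
python3 -m handwheel '0 5 -7 5 0 0 5;0 10 -14 10 0 0 5;0 16 -22 15 0 0 5;0 16 -22 15 0 0 5;0 16 -22 15 0 0 5'; python3 - <<'E'
from ik import *
bin_state(); o=readout.get_obs()
for t in [([.588,.04,.135],[42,0,0],-90,65),([.588,.05,.15],[42,0,0],-90,40),([.588,.06,.16],[42,0,0],-90,0)]:
    p,T=B(*t); print(delta(p,T,o).round(1), ik(p,T,o["joints"],.35)[0].round(2))
f=snap("scene","s16"); g=snap("side","d16")
a=cv2.resize(f["pixels"][140:260,190:320],None,fx=3,fy=4,interpolation=2); b=cv2.resize(g["pixels"][140:260,200:330],None,fx=3,fy=4,interpolation=2)
cv2.imwrite("pics/s16b.png",np.hstack([a,b])[:,:,::-1])
E
```

```text
clock: 28.55
tcp_pos: [0.5879, 0.0224, 0.2055]
orientation: [-2.006, -0.003, -0.004]
contact_force: [1.0, -0.2, -1.4]
grip_width: 0.0153
t 28.55 org_b [  40.2 -194.   144.2] lip_b [  41.6 -211.7  106.1] yaw_b -85.4 tilt(front up) -65.0 roll 0.3 F [ 1.  -0.2 -1.4] w 0.0153 q [ 1.01  0.95 -1.02  1.71 -0.4   1.08  0.4 ]
[  0.3 -26.5 -11.5  -0.   -0.1   0.2] [ 0.99  0.93 -0.99  1.72 -0.39  1.16  0.34]
[  0.4 -60.7  31.7 -25.   -0.1   0.2] [ 0.8   0.61 -0.94  1.77 -0.25  1.03  0.09]
[  0.3 -61.6 104.4 -65.   -0.2   0.2] [ 0.2   0.47 -0.73  1.73  0.35  1.08 -0.65]
```

View pics/s16b.png

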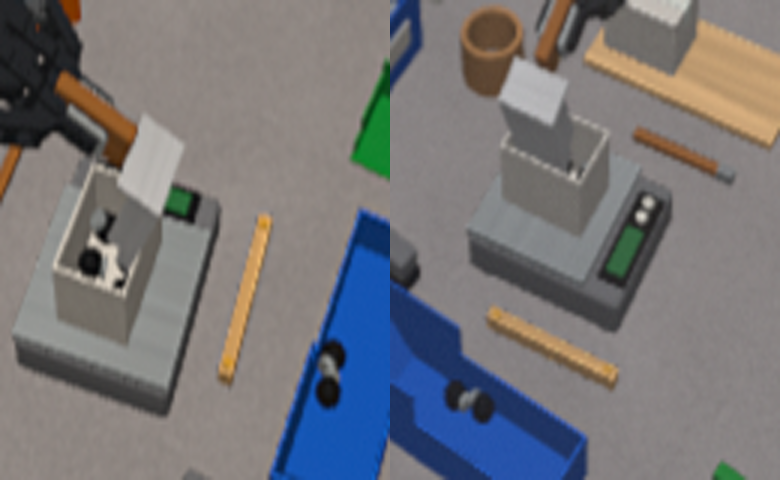

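Raise out and turn level clear of the carton, then check the carton's contents.

```bash
python3 -m handwheel '0 -9 -4 0 0 0 5;0 -18 -8 0 0 0 5;0 -27 -12 0 0 0 5;0 -36 -4 -5 0 0 5;0 -45 8 -12 0 0 5;0 -53 20 -19 0 0 5;0 -61 32 -25 0 0 5;0 -61 50 -35 0 0 5;0 -61 69 -45 0 0 5;0 -61 87 -55 0 0 5;0 -61 104 -65 0 0 5;0 -61 104 -65 0 0 5'; python3 - <<'E'
from ik import *
bin_state(); o=readout.get_obs()
for t in [([.588,.10,.165],[0,0,0],-90,0),([.56,.17,.165],[0,0,0],-45,0),([.4985,.2578,.165],[0,0,0],-4,0)]:
    p,T=B(*t); print(delta(p,T,o).round(1), ik(p,T,o["joints"],.35)[0].round(2))
f=snap("scene","s17"); g=snap("side","d17")
a=cv2.resize(f["pixels"][140:260,190:320],None,fx=3,fy=4,interpolation=2); b=cv2.resize(g["pixels"][140:260,200:330],None,fx=3,fy=4,interpolation=2)
cv2.imwrite("pics/s17b.png",np.hstack([a,b])[:,:,::-1])
E
```

```text
clock: 30.15
tcp_pos: [0.5857, 0.1504, 0.2174]
orientation: [-3.136, -0.019, -0.006]
contact_force: [-0.7, -0.2, -1.2]
grip_width: 0.0153
t 30.15 org_b [  34.9 -141.6  159.9] lip_b [  38.3 -183.4  159.6] yaw_b -85.3 tilt(front up) -0.3 roll 0.2 F [-0.7 -0.2 -1.2] w 0.0153 q [ 0.13  0.45 -0.64  1.72  0.29  1.07 -0.59]
[ 2.2  9.4 -5.  -0.3 -0.2  0.7] [ 0.13  0.44 -0.63  1.72  0.29  1.07 -0.59]
[-54.1 -49.2  -4.9  -0.2  -0.3 -44.3] [ 0.19  0.43 -0.86  1.81  0.36  1.07 -0.01]
[-1.268e+02 -1.118e+02 -4.800e+00 -1.000e-01 -4.000e-01 -8.530e+01] [ 0.25  0.45 -1.13  1.9   0.46  1.08  0.43]
```

View pics/s17b.png

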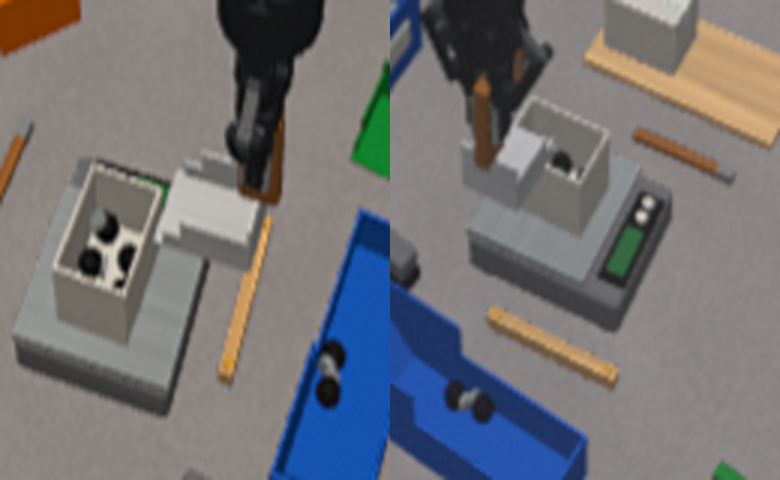

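```bash
python3 - <<'E'
from ik import *
f=load("s17"); k=p2w(f,[(301,228.7),(299.3,238),(300,233)],.016)[:,:2]
th=-.0697;M=np.array([[np.cos(th),np.sin(th)],[-np.sin(th),np.cos(th)]]); print(((k-[.5615,.2534])@M.T*1000).round())
a=f["pixels"][190:285,262:345]; cv2.imwrite("pics/s17c.png",cv2.resize(a,None,fx=6,fy=6,interpolation=2)[:,:,::-1])
E
```

```text
[[ -3. -25.]
 [ 28. -20.]
 [ 12. -24.]]
```

View pics/s17c.png

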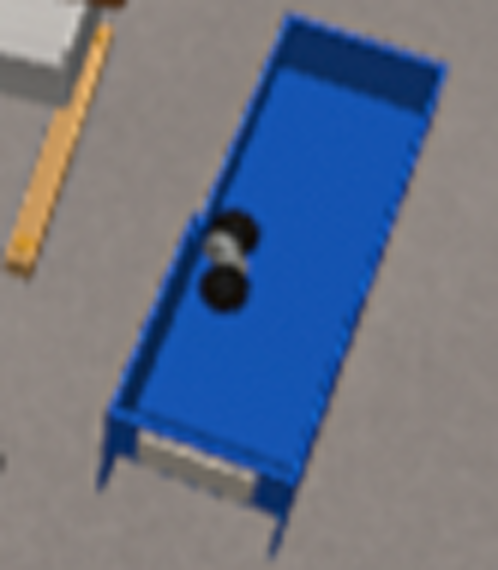

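```bash
python3 -m handwheel '-10 -9 -5 0 0 -9 5;-21 -19 -5 0 0 -18 5;-32 -29 -5 0 0 -27 5;-43 -39 -5 0 0 -36 5;-54 -49 -5 0 0 -45 5;-70 -62 -5 0 0 -54 5;-85 -75 -5 0 0 -63 5;-100 -89 -5 0 0 -72 5;-115 -101 -5 0 0 -80 5;-125 -108 -5 0 0 -85.3 5;-125 -108 -5 0 0 -85.3 5;-125 -108 -5 0 0 -85.3 5'; python3 - <<'E'
from ik import *
bin_state(); o=readout.get_obs()
for t in [([.5036,.2574,.07],[0,0,0],-4,0),([.5036,.2574,.0065],[0,0,0],-4,0)]:
    p,T=B(*t); print(delta(p,T,o).round(1), ik(p,T,o["joints"],.35)[0].round(2))
E
```

```text
clock: 31.75
tcp_pos: [0.4647, 0.2467, 0.2208]
orientation: [2.319, 2.119, 0.006]
contact_force: [-0.3, 0.0, -2.3]
grip_width: 0.0151
t 31.75 org_b [-55.  -14.1 163.6] lip_b [-13.  -15.  163.7] yaw_b -1.2 tilt(front up) 0.2 roll 0.1 F [-0.3  0.  -2.3] w 0.0151 q [ 0.22  0.42 -1.03  1.87  0.41  1.07  0.51]
[13.1 -3.5 93.5  0.2 -0.1 -1.2] [ 0.09  0.54 -0.92  1.98  0.55  0.9   0.37]
[ 1.29e+01 -3.60e+00  1.57e+02  2.00e-01 -1.00e-01 -1.20e+00] [ 0.01  0.62 -0.83  2.02  0.65  0.79  0.29]
```

```bash
python3 -m handwheel '13 -3.5 0 0 0 -1.2 5;13 -3.5 30 0 0 -1.2 5;13 -3.5 60 0 0 -1.2 5;13 -3.5 90 0 0 -1.2 5;13 -3.5 98 0 0 -1.2 5;13 -3.5 98 0 0 -1.2 5'; python3 - <<'E'
from ik import *
bin_state(); o=readout.get_obs()
for t in [([.5036,.2574,.0065],[0,0,0],-4,0)]:
    p,T=B(*t); print(delta(p,T,o).round(1))
f=snap("scene","s18"); g=snap("side","d18")
a=cv2.resize(f["pixels"][180:280,260:350],None,fx=4,fy=4,interpolation=2); b=cv2.resize(g["pixels"][185:285,175:275],None,fx=4,fy=4,interpolation=2)
cv2.imwrite("pics/s18b.png",np.hstack([a,b])[:,:,::-1])
E
```

```text
clock: 32.5
tcp_pos: [0.4615, 0.2626, 0.123]
orientation: [-2.291, -2.149, -0.006]
contact_force: [-0.9, -0.1, -1.6]
grip_width: 0.0155
t 32.5 org_b [-59.2   2.6  65.8] lip_b [-17.2   2.9  65.9] yaw_b 0.3 tilt(front up) 0.1 roll 0.2 F [-0.9 -0.1 -1.6] w 0.0155 q [ 0.09  0.55 -0.94  1.95  0.56  0.92  0.38]
[-2.4  1.2 59.2  0.1 -0.2  0.4]
```

View pics/s18b.png

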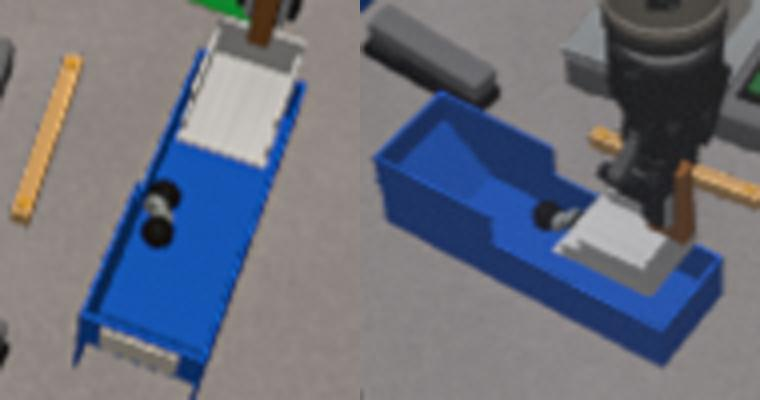

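```bash
python3 - <<'E'
from ik import *
f=load("s18"); g=load("d18"); o=readout.get_obs(); R=cv2.Rodrigues(o["orientation"])[0]; S=np.c_[R[:,1],R[:,0],-R[:,2]]
org=o["tcp_pos"]-R[:,2]*r.grip_depth-S@np.array([-.041,0,.076])
pp=np.array([(42,-31,2),(42,31,2),(-42,31,40),(-42,-31,40),(-58,8,112),(-58,-8,112),(-24,-8,112),(-24,8,112)])/1000
for n,fr,(x0,y0) in (("a",f,(260,180)),("b",g,(175,185))):
    P=cv2.resize(fr["pixels"][y0:y0+100,x0:x0+100],None,fx=6,fy=6,interpolation=2)[:,:,::-1].copy()
    for q in w2p(fr,org+pp@S.T): cv2.circle(P,tuple(((q-[x0,y0]+.5)*6).astype(int)),3,(0,0,255),1)
    cv2.imwrite(f"pics/s18{n}.png",P)
cv2.imwrite("pics/s18d.png",np.hstack([cv2.imread("pics/s18a.png")[:400,150:550],cv2.imread("pics/s18b.png")[:400,:0].reshape(0,0,3) if 0 else cv2.resize(g["pixels"][200:267,215:282],None,fx=6,fy=6,interpolation=2)[:400,:400,::-1]]))
E
```

```text
(no output)
```

View pics/s18a.png

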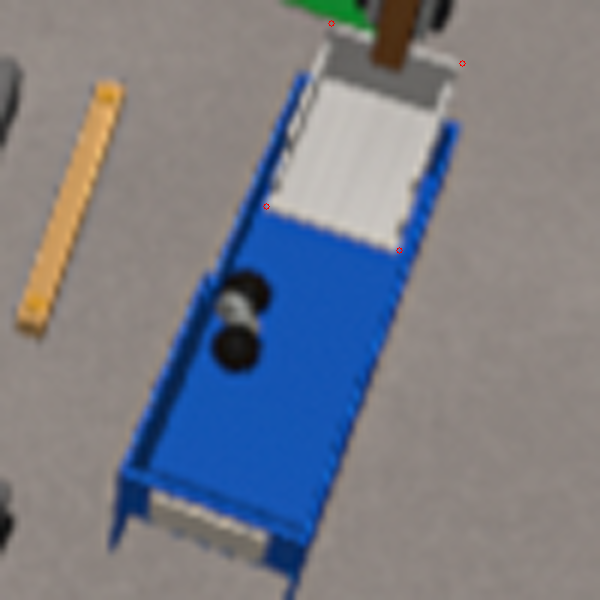

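View pics/s18b.png

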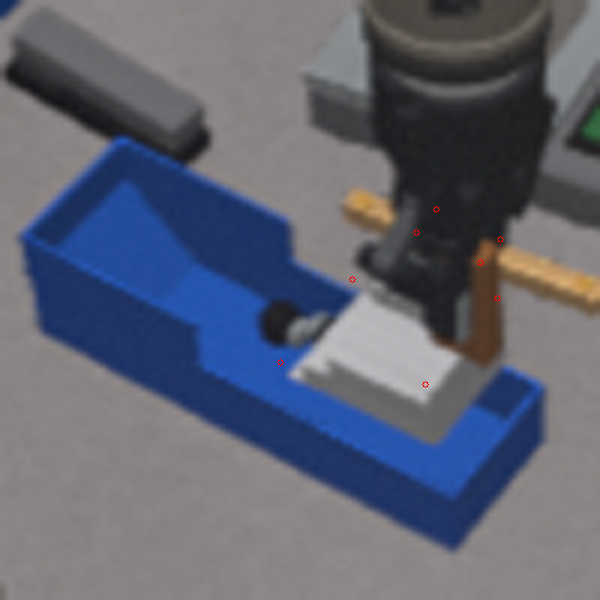

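```bash
python3 - <<'E'
from ik import *
f=load("s18"); g=load("d18"); o=readout.get_obs(); R=cv2.Rodrigues(o["orientation"])[0]; S=np.c_[R[:,1],R[:,0],-R[:,2]]
gp=o["tcp_pos"]-R[:,2]*r.grip_depth
def px(u,v,x0,y0): return np.array([(u+.5)/6-.5+x0,(v+.5)/6-.5+y0])
obs=[(f,px(266,207,260,180),(42,-31,2)),(f,px(400,251,260,180),(42,31,2)),(f,px(330,34,260,180),(-42,-31,40)),(f,px(456,84,260,180),(-42,31,40)),
(g,px(288,377,175,185),(42,31,2)),(g,px(430,403,175,185),(-42,31,40)),(g,px(440,443,175,185),(-42,31,0)),(g,px(500,365,175,185),(-42,-31,40))]
def res(p):
    S2=S@Ro.from_rotvec([0,p[3],p[4]]).as_matrix(); o=[]
    for c,uv,l in obs: o.append(w2p(c,gp+p[:3]/100+S2@((np.array(l)-[-41,0,76])/1000))[0]-uv)
    return np.ravel(o)
k=least_squares(res,np.zeros(5),loss="soft_l1"); print("d mm",k.x[:3]*10,"tilt down deg",np.degrees(k.x[3:]),res(k.x).reshape(-1,2).round(1).tolist())
E
```

```text
d mm [ -6.1486931    0.40324064 -12.29448946] tilt down deg [-2.31505238 -0.19016019] [[-0.1, 0.8], [-0.5, 0.8], [-0.0, -0.3], [0.6, -1.9], [-0.3, -0.2], [0.6, 0.4], [-1.3, 2.3], [0.9, -7.7]]
```

```bash
python3 - <<'E'
from ik import *
f=load("s18"); g=load("d18"); o=readout.get_obs(); R=cv2.Rodrigues(o["orientation"])[0]; S=np.c_[R[:,1],R[:,0],-R[:,2]]
gp=o["tcp_pos"]-R[:,2]*r.grip_depth
def px(u,v,x0,y0): return np.array([(u+.5)/6-.5+x0,(v+.5)/6-.5+y0])
obs=[(f,px(266,207,260,180),(42,-31,2)),(f,px(400,251,260,180),(42,31,2)),(f,px(330,34,260,180),(-42,-31,40)),(f,px(456,84,260,180),(-42,31,40)),
(g,px(288,377,175,185),(42,31,2)),(g,px(430,403,175,185),(-42,31,40))]
def res(p):
    S2=S@Ro.from_rotvec([0,p[3],0]).as_matrix(); o=[]
    for c,uv,l in obs: o.append(w2p(c,gp+p[:3]/100+S2@((np.array(l)-[-41,0,76])/1000))[0]-uv)
    return np.ravel(o)
k=least_squares(res,np.zeros(4)); print("d mm",k.x[:3]*10,"tilt",np.degrees(k.x[3:]),res(k.x).reshape(-1,2).round(1).tolist())
for q in ((-42,31,0),(-42,-31,40)): print((w2p(g,gp+k.x[:3]/100+S@Ro.from_rotvec([0,k.x[3],0]).as_matrix()@((np.array(q)-[-41,0,76])/1000))[0]-[175,185])*6)
snap("wrist","w18"); P=cv2.resize(load("w18")["pixels"],(800,600))[:,:,::-1]; cv2.imwrite("pics/w18b.png",P)
E
```

```text
d mm [ -6.85959397   0.42672472 -13.23166036] tilt [-3.55559916] [[-0.1, 0.9], [-0.5, 0.9], [-0.1, -0.0], [0.5, -1.7], [-0.5, -0.5], [0.6, 0.6]]
[428.25627335 454.95950594]
[502.81730419 317.37141995]
```

View pics/w18b.png

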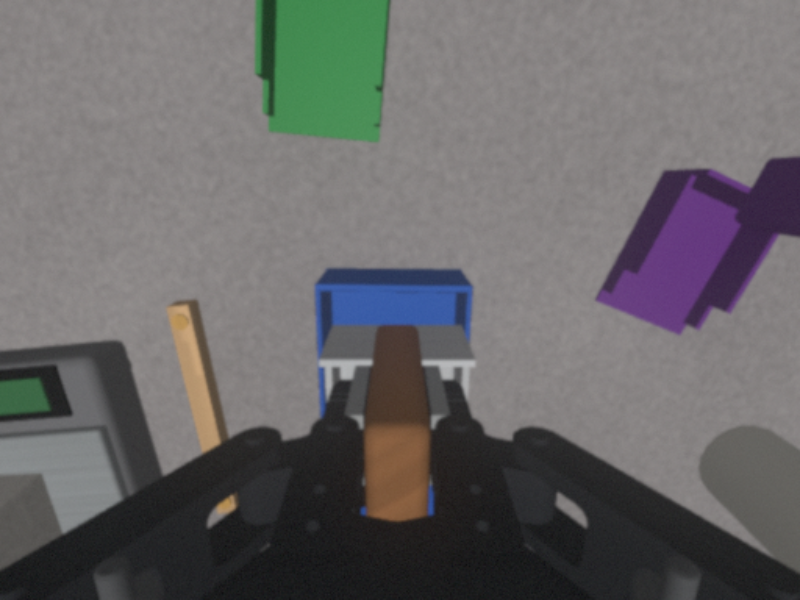

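```bash
python3 - <<'E'
from ik import *
f=load("s18"); g=load("d18"); w=load("w18"); o=readout.get_obs(); R=cv2.Rodrigues(o["orientation"])[0]; S=np.c_[R[:,1],R[:,0],-R[:,2]]
gp=o["tcp_pos"]-R[:,2]*r.grip_depth
def px(u,v,x0,y0): return np.array([(u+.5)/6-.5+x0,(v+.5)/6-.5+y0])
W=lambda u,v,*l:(w,np.array([u*.64,v*.64]),l)
a=[(f,px(266,207,260,180),(42,-31,2)),(f,px(400,251,260,180),(42,31,2)),(f,px(330,34,260,180),(-42,-31,40)),(f,px(456,84,260,180),(-42,31,40)),
(g,px(288,377,175,185),(42,31,2)),(g,px(430,403,175,185),(-42,31,40)),(g,px(440,443,175,185),(-42,31,0))]
b=[W(320,361,-42,-31,40),W(475,361,-42,31,40),W(328,328,-42,-31,0),W(468,328,-42,31,0),W(364,430,-58,-8,112),W(432,430,-58,8,112),W(364,515,-24,-8,112),W(430,517,-24,8,112)]
for obs in (b,b[:4],a+b):
  def res(p):
    S2=S@Ro.from_rotvec([0,p[3],0]).as_matrix(); o=[]
    for c,uv,l in obs: o.append(w2p(c,gp+p[:3]/100+S2@((np.array(l)-[-41,0,76])/1000))[0]-uv)
    return np.ravel(o)
  k=least_squares(res,np.zeros(4),loss="soft_l1"); print("d mm",(k.x[:3]*10).round(1),"tilt",np.degrees(k.x[3:]),res(k.x).reshape(-1,2).round(1).tolist())
E
```

```text
d mm [  3.6  -0.7 -11.2] tilt [2.7142893] [[1.7, 0.3], [-1.8, 0.2], [4.7, -0.8], [-5.5, -0.9], [1.1, -1.0], [-1.3, -1.0], [3.0, 12.3], [-2.0, 11.0]]
d mm [-1.6 -0.4 -2.5] tilt [0.5048942] [[-0.8, 0.1], [0.8, 0.0], [3.1, -0.0], [-3.9, -0.1]]
d mm [ 1.6 -0.6 -7.3] tilt [2.3199684] [[-0.5, 1.7], [-0.9, 1.6], [-0.5, -0.3], [0.2, -1.9], [-0.7, -0.2], [-0.8, -1.7], [-1.7, 0.8], [0.6, 0.0], [-0.6, -0.0], [4.0, -1.1], [-4.8, -1.1], [0.3, -1.0], [-0.4, -1.0], [2.4, 15.2], [-1.2, 13.9]]
```

```bash
python3 -m handwheel '-2.5 2 12 0 0 0.4 5;-2.5 2 24 0 0 0.4 5;-2.5 2 36 0 0 0.4 5;-2.5 2 42 0 0 0.4 5;-2.5 2 42 0 0 0.4 5'; python3 - <<'E'
from ik import *
bin_state()
f=snap("scene","s19"); g=snap("side","d19")
a=cv2.resize(f["pixels"][180:280,260:350],None,fx=4,fy=4,interpolation=2); b=cv2.resize(g["pixels"][185:285,175:275],None,fx=4,fy=4,interpolation=2)
cv2.imwrite("pics/s19b.png",np.hstack([a,b])[:,:,::-1])
E
```

```text
clock: 33.28
tcp_pos: [0.4631, 0.2594, 0.0803]
orientation: [-2.298, -2.141, -0.005]
contact_force: [-0.9, 0.4, -0.8]
grip_width: 0.0151
t 33.27 org_b [-57.5  -0.7  23. ] lip_b [-15.5  -0.8  23.1] yaw_b -0.1 tilt(front up) 0.1 roll 0.1 F [-0.9  0.4 -0.8] w 0.0151 q [ 0.06  0.61 -0.88  1.98  0.63  0.85  0.33]
```

View pics/s19b.png

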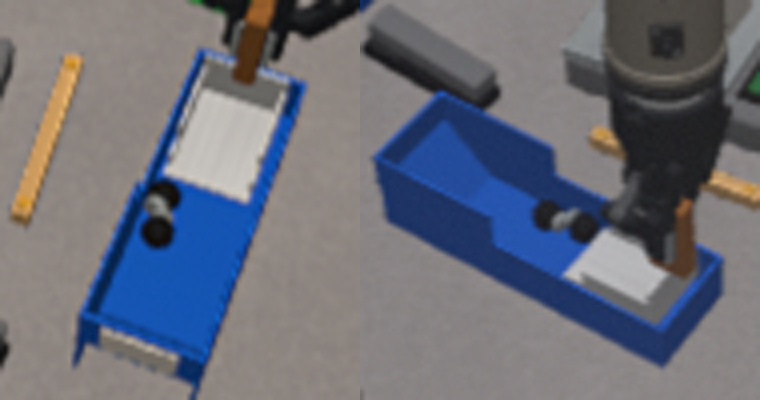

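```bash
python3 -m handwheel '0 0 3 0 0 0 5;0 0 6 0 0 0 5;0 0 8 0 0 0 5;0 0 8 0 0 0 5'; python3 -c "from ik import *;bin_state()"; python3 -m handwheel '0 0 2 0 0 0 5;0 0 4 0 0 0 5;0 0 4 0 0 0 5';  python3 -c "from ik import *;bin_state()"
```

```text
clock: 33.88
tcp_pos: [0.4634, 0.2594, 0.0727]
orientation: [2.299, 2.141, 0.006]
contact_force: [-0.3, 0.4, -0.7]
grip_width: 0.0153
t 33.88 org_b [-57.1  -0.8  15.5] lip_b [-15.1  -0.8  15.6] yaw_b -0.1 tilt(front up) 0.2 roll 0.2 F [-0.3  0.4 -0.7] w 0.0153 q [ 0.05  0.62 -0.87  1.99  0.64  0.84  0.31]
clock: 34.25
tcp_pos: [0.4635, 0.2594, 0.0687]
orientation: [2.299, 2.141, 0.006]
contact_force: [-0.0, -0.2, -0.6]
grip_width: 0.0151
t 34.25 org_b [-57.1  -0.7  11.5] lip_b [-15.1  -0.8  11.6] yaw_b -0.1 tilt(front up) 0.2 roll 0.2 F [-0.  -0.2 -0.6] w 0.0151 q [ 0.04  0.62 -0.87  1.99  0.65  0.83  0.31]
```

```bash
python3 -m handwheel '0 0 1.5 0 0 0 5;0 0 3 0 0 0 5;0 0 3 0 0 0 5'; python3 -c "from ik import *;bin_state()"; python3 -m handwheel '0 0 1 0 0 0 5;0 0 2 0 0 0 5;0 0 2 0 0 0 5';  python3 -c "from ik import *;bin_state()"
```

```text
clock: 34.62
tcp_pos: [0.4635, 0.2597, 0.0663]
orientation: [2.298, 2.141, 0.007]
contact_force: [-3.0, -0.8, 5.0]
grip_width: 0.0155
t 34.62 org_b [-57.1  -0.4   9.2] lip_b [-15.1  -0.4   9.3] yaw_b -0.1 tilt(front up) 0.2 roll 0.1 F [-3.  -0.8  5. ] w 0.0155 q [ 0.04  0.62 -0.86  1.99  0.65  0.82  0.31]
clock: 35.0
tcp_pos: [0.4626, 0.2601, 0.0654]
orientation: [2.297, 2.142, 0.005]
contact_force: [-8.9, -3.6, 17.5]
grip_width: 0.0148
t 35.0 org_b [-57.9  -0.1   8.2] lip_b [-15.9  -0.1   8.3] yaw_b -0.0 tilt(front up) 0.2 roll 0.1 F [-8.9 -3.6 17.5] w 0.0148 q [ 0.04  0.62 -0.86  1.99  0.65  0.82  0.3 ]
```

```bash
python3 - <<'E'
from ik import *
f=snap("scene","s20"); g=snap("side","d20"); w=snap("wrist","w20")
a=cv2.resize(f["pixels"][180:250,285:345],None,fx=6,fy=6,interpolation=2); b=cv2.resize(g["pixels"][220:290,215:275],None,fx=6,fy=6,interpolation=2)
cv2.imwrite("pics/s20b.png",np.hstack([a,b])[:,:,::-1]); cv2.imwrite("pics/w20b.png",cv2.resize(w["pixels"][150:310,160:360],None,fx=4,fy=3.75,interpolation=2)[:,:,::-1])
E
```

```text
(no output)
```

View pics/s20b.png

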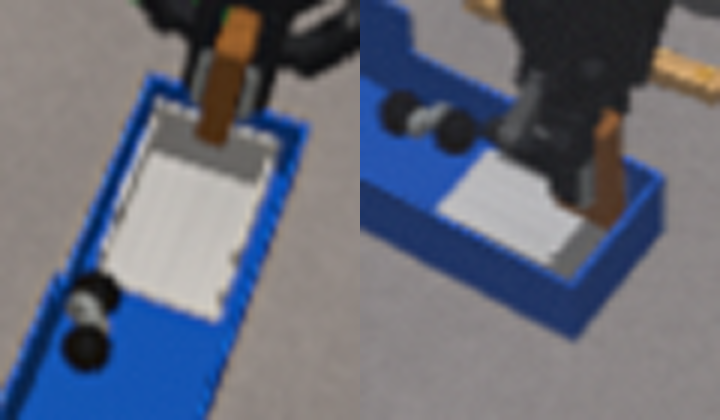

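View pics/w20b.png

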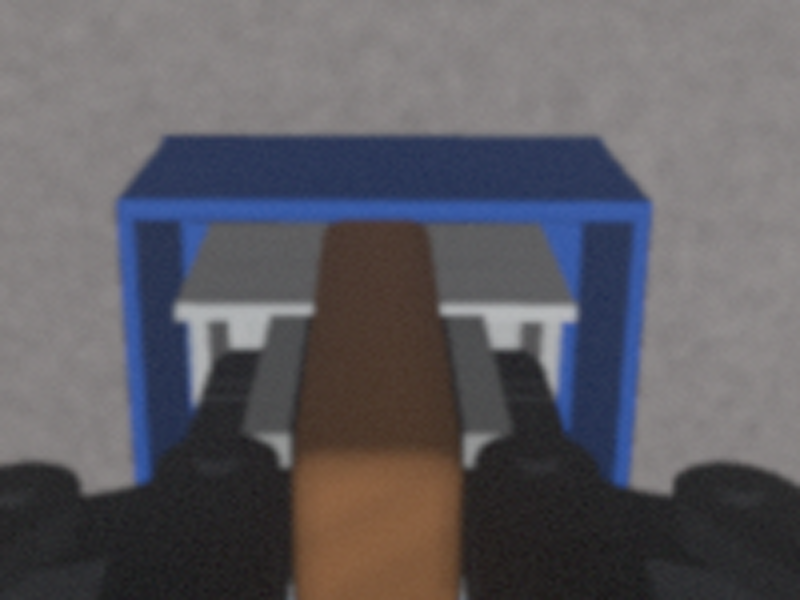

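```bash
python3 -m handwheel '0 1 -1 0 0 0 5;0 1 -1 0 0 0 5;0 1 -1 0 0 0 20;0 1 -1 0 0 0 40;0 1 -1 0 0 0 60;0 1 -1 0 0 0 70;0 1 -1 0 0 0 70' 20; python3 - <<'E'
from ik import *
bin_state()
g=snap("side","d21"); w=snap("wrist","w21")
b=cv2.resize(g["pixels"][220:290,215:275],None,fx=6,fy=6,interpolation=2); a=cv2.resize(w["pixels"][150:310,160:360],None,fx=2,fy=2.625,interpolation=2)
cv2.imwrite("pics/s21b.png",np.hstack([a,b])[:,:,::-1])
E
```

```text
clock: 36.02
tcp_pos: [0.4646, 0.2594, 0.0648]
orientation: [2.299, 2.141, 0.006]
contact_force: [0.5, -0.3, 0.4]
grip_width: 0.07
t 36.02 org_b [-55.9  -0.7   7.6] lip_b [-13.9  -0.7   7.7] yaw_b -0.1 tilt(front up) 0.2 roll 0.2 F [ 0.5 -0.3  0.4] w 0.07 q [ 0.04  0.63 -0.86  1.99  0.65  0.82  0.31]
```

View pics/s21b.png

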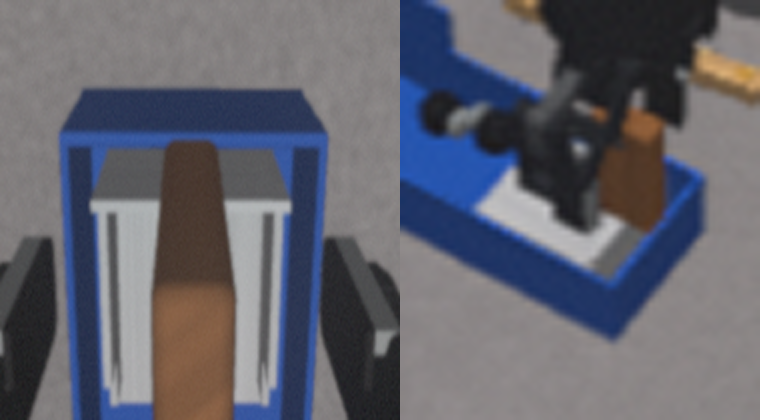

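```bash
python3 -m handwheel '0 0 -15 0 0 0 75;0 0 -40 0 0 0 80;0 0 -80 0 0 0 80;0 0 -130 0 0 0 80;0 0 -180 0 0 0 80;0 0 -180 0 0 0 80;0 -50 -180 0 0 0 80;0 -60 -180 0 0 0 80;0 -60 -180 0 0 0 80'; python3 - <<'E'
from ik import *
show()
f=snap("scene","s22"); g=snap("side","d22")
cv2.imwrite("pics/s22b.png",cv2.resize(f["pixels"],(800,600),interpolation=2)[:,:,::-1])
a=cv2.resize(f["pixels"][180:280,262:345],None,fx=4.5,fy=5.5,interpolation=2); b=cv2.resize(g["pixels"][190:290,175:275],None,fx=4.2,fy=5.5,interpolation=2)
cv2.imwrite("pics/s22c.png",np.hstack([a,b])[:,:,::-1])
a=cv2.resize(f["pixels"][140:240,190:270],None,fx=4.5,fy=5.5,interpolation=2); b=cv2.resize(g["pixels"][130:230,220:320],None,fx=4.2,fy=5.5,interpolation=2)
cv2.imwrite("pics/s22d.png",np.hstack([a,b])[:,:,::-1])
E
```

```text
clock: 37.25
tcp_pos: [0.4038, 0.2629, 0.2447]
orientation: [2.297, 2.141, 0.006]
contact_force: [0.2, -1.3, 0.1]
grip_width: 0.08
t 37.25 tcp [0.4038 0.2629 0.2447] w 0.08 F [ 0.2 -1.3  0.1] q [ 0.24  0.31 -1.11  1.94  0.32  1.08  0.5 ]
```

View pics/s22b.png

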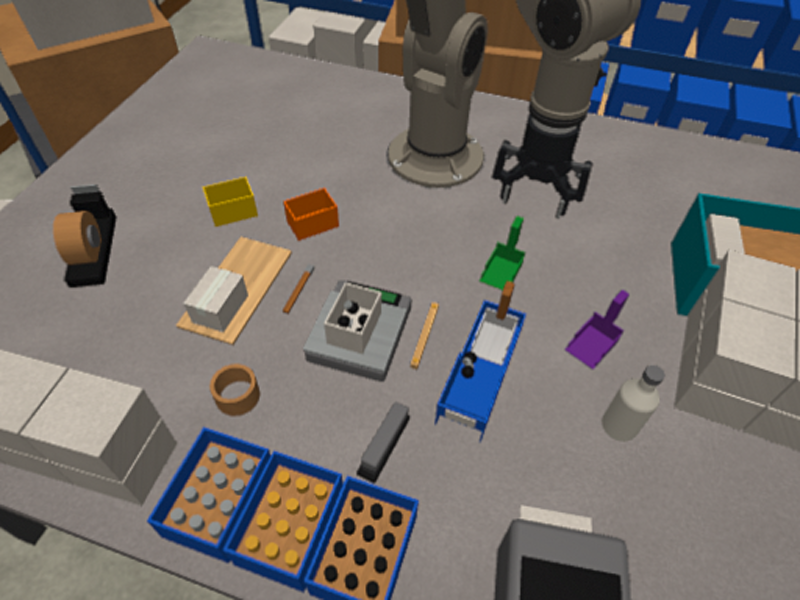

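View pics/s22c.png

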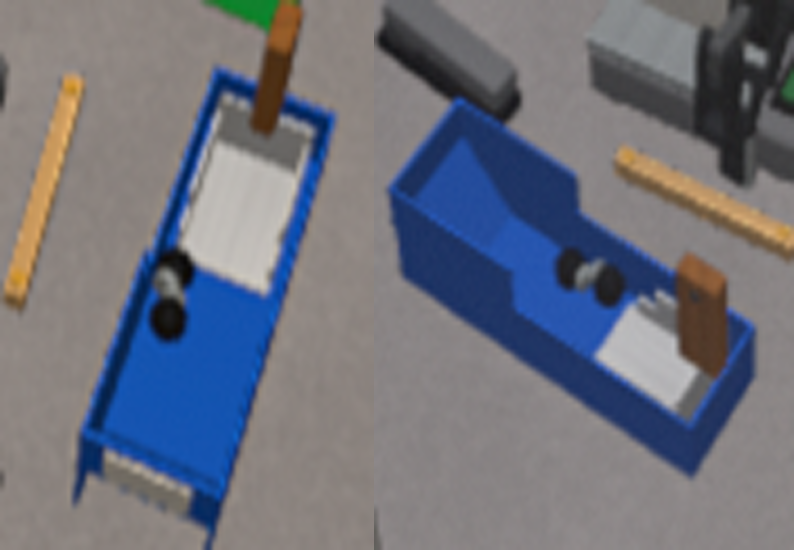

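View pics/s22d.png

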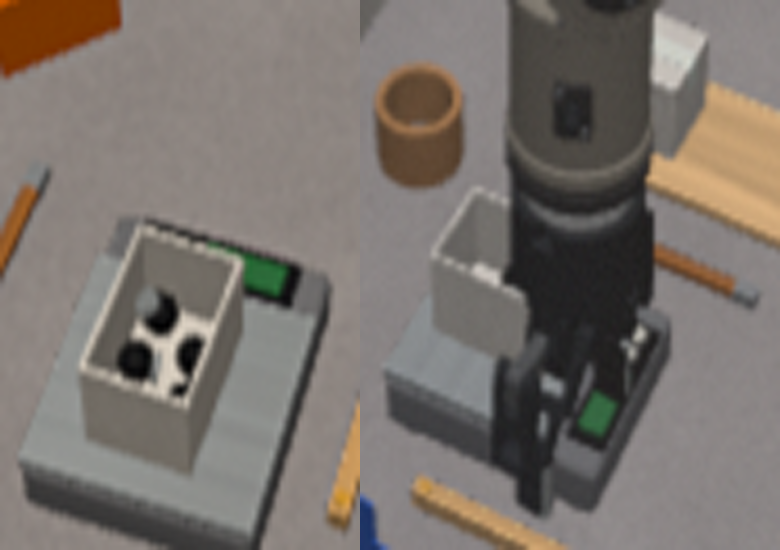

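```bash
python3 - <<'E'
from fit import *
S=load("s22"); T=load("d22")
def mk(f,off,s): return lambda u,v,*l:(f,np.array([(u+.5)/s[0]-.5+off[0],(v+.5)/s[1]-.5+off[1]]),l)
b=mk(S,(262,180),(4.5,5.5)); d=mk(T,(175,190),(4.2,5.5))
o=[b(175,255,42,-31,2),b(268,295,42,31,2),d(597-375,355,42,31,2),d(680-375,255,-24,-8,112),d(725-375,280,-58,-8,112),d(720-375,375,-58,8,40),d(688-375,413,-42,31,20),b(290,2,-58,0,112)]
o=o[:5]
x,e=fit(o,.004,[.5,.25,-.07]); print(x.round(4),np.degrees(x[2]),e.tolist())
th=-.0697;M=np.array([[np.cos(th),np.sin(th)],[-np.sin(th),np.cos(th)]]); print(M@(x[:2]-[.5615,.2534])*1000)
E
```

```text
[ 0.5013  0.2594 -0.1361] -7.797847617438968 [[-0.1, -0.8], [-0.4, 0.3], [-4.2, 3.3], [0.8, -0.8], [-0.1, 0.2]]
[-60.46377519   1.7963089 ]
```

```bash
python3 -c "
from h import *
print(workorder.hand_in()); show()"
```

```text
the job is handed in; nothing more can be done
None
the job is handed in; nothing more can be done
```

The job is done and handed in at about 37 s of the 72 s allowed; the hand-in reports no verdict.

- **Cartons:** I moved the taped carton to the free half of the dispatch board first. Then I set the open carton on the scale plate. Both stand upright.
- **Knobs:** One pass with the scoop picked up four knobs and poured them into the open carton. The last pictures show three clearly and the fourth partly hidden by the carton wall. The other two are still in the bin, and I saw none on the bench.
- **Scoop:** It stands upright in the bin's near half, pan on the floor. A knob lies right at the lip's corner, but not visibly under it.
- **Bystanders:** They look unmoved in the last scene picture; I judged this by eye and did not measure it.

**Checks that disagreed:**
- Just before setting the scoop down, the camera fits of how it sat in the grip ranged from about −7 to +4 mm along the scoop and up to 13 mm in height. I lowered it by feel until it touched, at about 17 N.
- The final fit of the scoop standing flat agreed with the pictures except for one pan corner, off by about 5 pixels. That corner was off by a similar amount at the start.

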